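Bring the ice ball mould out from the back of the drinks trolley

ROBOT

A 7-joint arm with a two-finger parallel gripper is mounted at the origin on the work surface. World frame = base frame: x ahead of the robot, y to its left, z up, the work surface at z = 0. Lengths are in m, angles in rad, forces in N, time in s.
With the tool pointing down it reaches from about 0.4 to 0.85 m from the base axis. Payload 4.4 kg.
Tool frame: the origin (TCP) lies between the finger pads; the fingertips stand 19 mm ahead of it and the grasp point (between the pads) is the TCP (bot.nose_length is the distance from the TCP to the fingertips, in m); z points along the fingers, y is the line along which they close (so a half turn about z gives the same grasp; the last joint's range is limited). The gripper opens to 94 mm and grips with 3 to 60 N. Pads are 16 mm wide; open, the fingers measure 119 mm over their backs; the gripper's body (75 mm by 177 mm) begins 78 mm behind the grasp point.
Start: joints at [-1.252, 0.628, 0.038, 1.517, -0.027, 0.996, -0.02], TCP at [0.244, 0.602, 0.224] pointing down, gripper open.
Joint ranges: [-3.06, 3.06], [-0.37, 2.12], [-1.25, 1.32], [0.18, 2.47], [-1.1, 4.24], [0.23, 1.98], [-2.94, 2.94]. Speed limits (rad/s): [2.57, 2.57, 3.14, 3.14, 3.14, 3.14, 3.14].

INTERFACE

Orientations are given as a rotation vector (axis times angle).
In Python, from workcell import bot, viewer, finish_job, spotter gives the robot as it stands.
- The arm moves only by the tool play_rows, never from a script. Its argument "deltas" is a list of rows, each a list of 7 numbers: the turn, a rotation vector about the tool's x, y, z normalised to -1 to 1, where 1 is 120 degrees, then the shift along the tool's x, y, z normalised to -1 to 1, where 1 is 0.1 m, then the opening in per cent of the stroke, from 0 (shut) to 100 (fully open). A call has 1 to 20 rows; each row shifts and turns the commanded pose from where the row before left it, along the tool's axes as they then stand; what a row does not reach is not made up. A row lasts 1/12 s, in which the tool goes at most 41.7 mm and 7.16 degrees, less where a joint would pass 70% of its speed; a pose out of reach is approached as far as the arm can. A call with a number of a shift or a turn outside -1 to 1 is refused whole. A call with a gripper value outside its range is refused whole. The fingers move at their own pace and stop on an object; "grip_force" is the grip in N (left out, the last holds). Time passes only in rows, so rows that do not move let the fingers close. It gives the time, the measured TCP pose, the force, the opening and the grip force at its end, in the units of the state.
- bot.read_state(): the state, without advancing time (a new reading comes with each control period).
- viewer.camera(name): name is "scene" or "side" or "wrist"; returns (picture, depth): 480x640x3 uint8, red, green, blue; 480x640 float32, m along the optical axis (not along the pixel's ray), 0 where there is no reading.
- viewer.calibration(name): a dict with "camera_matrix" (3x3 intrinsics, pixels), "dist_coeffs" ([k1, k2, p1, p2, k3] as OpenCV has them; the pictures are not rectified), "rvec" (rotation vector, rad) and "tvec" (3), from world to camera coordinates, as OpenCV has them; the wrist camera has in their place "T_tool_cam" (4x4, takes a point from camera to tool coordinates, whose origin is the TCP and whose axes are the flange's). Camera axes: x right, y down, z forward; pixel columns grow to the right and rows downward; lengths in m; the calibration is good to about 2 mm. A picture is of the moment at which its call begins: read the wrist's pose just before it. calibration takes no time and is no camera call.
- finish_job(): hands the job in; it is judged then, once.
Trained networks look in the newest picture that a camera, given by its name, has taken for a name from the list of things; names that differ only in an ending like _2 or _b are one class to them, and where a whole thing is asked for, a point or a joint stands for the part that bears it (a point fixed in the world has none). Each returns a list of dicts, best first, with "score" (0 to 1); they miss things now and then, are a little off and sometimes report something else, mostly with a low value. They report only what shows in the picture. A call takes as long as a camera call. They do not tell look-alikes from the thing itself.
- spotter.boxes_of(camera, query): "pixel" ([column, row] in pixels, amid what is visible of it).
- spotter.outline_of(camera, query): "pixels" (480x640 bool, what is visible of it) and "pixel" ([column, row] in pixels, amid what is visible of it).
The state is a dict: "clock": time; "qpos": joint angles; "joint_velocities": joint speeds; "joint_torque": joint torques, N m; "ee_pos": TCP position; "tool_rot": TCP orientation; "wrist_force": force on the tool from outside, world axes, zero at the start; "wrist_torque": the same for the moment, N m; "width": finger opening in m; "gripper_force": force on a finger pad.
Only numpy, scipy, OpenCV 4.12 (cv2) and the standard library are available. Lean on these libraries where they do the work, as an engineer would, in place of code of your own. Each camera call takes 0.05 s, during which the arm holds its last target. There are 200 camera calls.

TASK

The orange ice ball mould at the back of the trolley is wanted indoors: before moving it, stand the steel shaker, the dispenser bottle and the sugar jar, which crowd it, all three on the black bar mat; then lift the mould out and stand it upright on the cork disc in the middle of the wooden tray, with the three still waiting on the mat. After that put the three back, upright, each on the spot where it stood before. Set things down rather than dropping them, knock nothing over, and leave the coasters, the jigger and the tumbler where they are.

Things in the scene. Friction and masses are not known exactly. Their poses are not given: they have to be found in the camera images.
- ice_mould: Orange silicone ice ball mould, a rounded barrel 56 mm across (59 at a thin seam ring), 66 mm high with a small plug on top, flat foot 40 mm across. Straight sides 22 to 36 mm above the foot: grip there. 0.09 kg. Origin: centre of underside, z up. Starts at the back of the trolley, the other three close at its left, right and front (which is where changes), axes about 72 mm from its own.
- shaker: Steel cocktail shaker, 186 mm high: body from 58 mm across at the foot to 74 mm at 108 to 118 mm height, rounded shoulder up to 148 mm, cap 38 mm across from 148 to 176 mm (rounded above). Lift it by the cap. One rigid piece, 0.30 kg. Origin: centre of underside, z up.
- dispenser: Push dispenser bottle, clear plastic, plain green band, 62 mm across up to 100 mm height, black collar 32 mm across at 118 to 134 mm, black head 28 mm across at 146 to 164 mm. A spout 10 mm wide at 153 to 161 mm height points along body +x to 42 mm from the axis: grip the head across body y. Rigid (head does not move), 0.22 kg. Origin: centre of underside, z up.
- sugar_jar: White ceramic sugar jar with a blue band, 66 mm across, wooden lid 62 mm across with its top at 98 mm, dark wooden knob 26 mm across from 98 to 129 mm height. Lift it by the knob (the lid does not come off). 0.32 kg. Origin: centre of underside, z up.
- bar_mat: Side area: flat black ribbed rubber bar mat, 300 mm (its x) by 200 mm (its y), 5 mm thick, fixed, on one of the trolley's two raised end leaves (left or right, it changes). Origin: centre of its underside; what stands on the mat stands 5 mm above this.
- tray: Light wooden serving tray, 250 mm (its x) by 180 mm (its y) outside, rim 20 mm high and 6 mm thick, fixed, on the other end leaf. A round cork disc 70 mm across marks its middle. Origin: centre of its underside; its floor is 6 mm above this.
- coasters: Bystander: pair of round wooden coasters lying one on the other a little out of line, each 94 mm across, 16 mm high together, at the front of the trolley top. Origin: centre of the lower one's underside.
- jigger: Bystander: copper double jigger, 44 mm across, 74 mm high, at the front of the trolley top. Origin: centre of the underside.
- tumbler: Bystander: green glass tumbler, 72 mm across, 80 mm high, at the front of the trolley top. Origin: centre of the underside.
- trolley: Narrow olive steel trolley, fixed. Origin: centre of its top; the flat top and both raised end leaves form one surface at this height (z = 0), 360 mm (its x) by about 900 mm (its y), the middle 400 mm being the top proper. A thin steel gallery rail 42 mm high runs along the far edge (170 mm along its x) of the middle part.
Things that resemble listed ones, but are neither listed nor needed, are in the scene too. Leave any pink look-alike of the ice_mould alone. What is shaped like the sugar_jar but red is not meant.

How it is judged:
On the way, in this order (a step that is already met when the one before it is completed fails the run):
1. Shaker, dispenser bottle and sugar jar all stand upright at rest on the bar mat while the mould is still at its place (within 15 mm) (x of shaker in the frame of bar_mat between -0.135 and 0.135 m and y of shaker in the frame of bar_mat between -0.09 and 0.09 m and z of shaker in the frame of bar_mat between -0.003 and 0.013 m and angle between each of shaker, dispenser, sugar_jar's own z axis and vertical below 0.15 rad and linear speed of each of shaker, dispenser, sugar_jar below 0.03 m/s and angular speed of each of shaker, dispenser, sugar_jar below 0.3 rad/s and x of dispenser in the frame of bar_mat between -0.135 and 0.135 m and y of dispenser in the frame of bar_mat between -0.09 and 0.09 m and z of dispenser in the frame of bar_mat between -0.003 and 0.013 m and x of sugar_jar in the frame of bar_mat between -0.135 and 0.135 m and y of sugar_jar in the frame of bar_mat between -0.09 and 0.09 m and z of sugar_jar in the frame of bar_mat between -0.003 and 0.013 m and distance of ice_mould from where it was at the start of the episode below 0.015 m), for 0.2 s.
2. The mould stands upright on the cork disc of the tray (axis within 15 mm of the middle) while the three still stand on the mat (horizontal distance between ice_mould and tray below 0.015 m and z of ice_mould in the frame of tray below 0.014 m and angle between each of ice_mould, shaker, dispenser, sugar_jar's own z axis and vertical below 0.15 rad and linear speed of each of ice_mould, shaker, dispenser, sugar_jar below 0.03 m/s and angular speed of each of ice_mould, shaker, dispenser, sugar_jar below 0.3 rad/s and x of shaker in the frame of bar_mat between -0.135 and 0.135 m and y of shaker in the frame of bar_mat between -0.09 and 0.09 m and z of shaker in the frame of bar_mat between -0.003 and 0.013 m and x of dispenser in the frame of bar_mat between -0.135 and 0.135 m and y of dispenser in the frame of bar_mat between -0.09 and 0.09 m and z of dispenser in the frame of bar_mat between -0.003 and 0.013 m and x of sugar_jar in the frame of bar_mat between -0.135 and 0.135 m and y of sugar_jar in the frame of bar_mat between -0.09 and 0.09 m and z of sugar_jar in the frame of bar_mat between -0.003 and 0.013 m), for 0.2 s.
At the end, for the whole second after the job is handed in: Mould upright at rest on the tray, axis within 15 mm of its middle; shaker, dispenser and sugar jar upright at rest, each within 15 mm of where it stood at the start (turning does not matter); coasters, jigger and tumbler upright, within 30 mm of where they were (horizontal distance between ice_mould and tray below 0.015 m and z of ice_mould in the frame of tray below 0.014 m and angle between each of ice_mould, shaker, dispenser, sugar_jar's own z axis and vertical below 0.15 rad and linear speed of each of ice_mould, shaker, dispenser, sugar_jar below 0.03 m/s and angular speed of each of ice_mould, shaker, dispenser, sugar_jar below 0.3 rad/s and distance of each of shaker, dispenser, sugar_jar from where it was at the start of the episode below 0.015 m and distance of each of coasters, jigger, tumbler from where it was at the start of the episode below 0.03 m and angle between each of coasters, jigger, tumbler's own z axis and vertical below 0.3 rad); the robot touches nothing.
It fails at once if a bystander (coasters, jigger, tumbler) is shoved by more than 30 mm or knocked over (not (distance of each of coasters, jigger, tumbler from where it was at the start of the episode below 0.03 m and angle between each of coasters, jigger, tumbler's own z axis and vertical below 0.3 rad)).
It fails at once if one of the four handled things is tipped by more than 45 degrees (angle between any of shaker, dispenser, sugar_jar, ice_mould's own z axis and vertical above 0.785 rad).
It fails at once if one of the four handled things is dropped: it moves out of the fingers' hold at more than 0.6 m/s ((linear speed of shaker above 0.6 m/s and contact force between the fingers and shaker below 0.05 N) or (linear speed of dispenser above 0.6 m/s and contact force between the fingers and dispenser below 0.05 N) or (linear speed of sugar_jar above 0.6 m/s and contact force between the fingers and sugar_jar below 0.05 N) or (linear speed of ice_mould above 0.6 m/s and contact force between the fingers and ice_mould below 0.05 N)).
It also fails if it takes over 144 s, if anything falls off the work surface, if the arm or the gripper's body presses on something with over 40 N, if the wrist force passes 120 N, or if a joint passes its speed limit or range.

## Working session

There is one attempt and no reset: what is moved stays moved. The work goes in short steps, Python scripts to look and compute and a tool call to move; the robot and the scene stay as the last step left them, time stands still between calls to the robot, and variables do not carry over. Pictures are saved under pics/ and viewed, at most 14 in all, crops included, and the job is handed in when it is done.

Besides the shell and the picture viewer there is one more tool, called after "Request:" as a command line: name --pt "numbers of a row" for each row, then --argument value for the rest. play_rows: Moves the arm, as the interface text tells. Its arguments: {"type":"object","properties":{"deltas":{"type":"array"},"grip_force":{"type":"number"}},"required":["deltas"]}

```bash
mkdir -p pics; ls
cat > h.py <<'E'
import numpy as np, cv2
from workcell import bot, viewer, finish_job, spotter
from scipy.spatial.transform import Rotation as R
def pts(cam, mask, pic=None):
    """world points of masked pixels (pic = (rgb, depth))"""
    c=viewer.calibration(cam); rgb,d=pic
    v,u=np.nonzero(mask&(d>0)); z=d[v,u]
    n=cv2.undistortPoints(np.c_[u,v].astype(np.float64)[:,None],c["camera_matrix"],np.array(c["dist_coeffs"],float))[:,0]
    p=np.c_[n*z[:,None],z]
    if cam=="wrist":
        s=bot.read_state(); T=np.array(c["T_tool_cam"])
        p=p@T[:3,:3].T+T[:3,3]
        return p@R.from_rotvec(s["tool_rot"]).as_matrix().T+s["ee_pos"],np.c_[u,v]
    M=cv2.Rodrigues(np.array(c["rvec"],float))[0]
    return (p-np.ravel(c["tvec"]))@M,np.c_[u,v]
def save(n,rgb): cv2.imwrite(f"pics/{n}.png",rgb[...,::-1])
E
cat > a.py <<'E'
from h import *
s=bot.read_state(); print({k:np.round(v,3) for k,v in s.items()})
P={}
for c in("scene","side"):
    P[c]=viewer.camera(c); save(c,P[c][0]); np.savez(f"{c}.npz",rgb=P[c][0],d=P[c][1])
    for n in("ice_mould","shaker","dispenser","sugar_jar","bar_mat","tray","coasters","jigger","tumbler"):
        for r in spotter.outline_of(c,n):
            if r["score"]<.3: continue
            p,_=pts(c,r["pixels"],P[c])
            if len(p)<10: continue
            q=np.percentile(p,[2,50,98],axis=0)
            print(c,n,round(r["score"],2),np.round(r["pixel"]),len(p),np.round(q,3).tolist())
E
python3 a.py
```

```text
pics
{'clock': np.float64(0.0), 'qpos': array([-1.252,  0.629,  0.038,  1.518, -0.027,  0.996, -0.02 ]), 'joint_velocities': array([-0.001,  0.001,  0.002, -0.001,  0.001, -0.   ,  0.   ]), 'joint_torque': array([-1.0000e-03, -5.4974e+01,  1.1430e+00, -1.8663e+01, -5.2000e-02,
        2.3000e-02,  0.0000e+00]), 'ee_pos': array([0.244, 0.602, 0.224]), 'tool_rot': array([-6.010e-01, -3.083e+00,  3.000e-03]), 'wrist_force': array([0.041, 0.404, 0.657]), 'wrist_torque': array([ 0.002, -0.016,  0.009]), 'gripper_force': np.float64(0.0), 'width': np.float64(0.094)}
scene ice_mould 0.84 [417. 153.] 643 [[0.222, 0.266, 0.003], [0.246, 0.285, 0.041], [0.257, 0.313, 0.066]]
scene ice_mould 0.62 [375. 319.] 1191 [[0.604, 0.028, 0.011], [0.633, 0.049, 0.047], [0.647, 0.077, 0.066]]
scene shaker 0.65 [426. 278.] 3939 [[0.6, 0.093, 0.008], [0.631, 0.115, 0.12], [0.648, 0.149, 0.185]]
scene dispenser 0.63 [364. 262.] 2654 [[0.458, 0.023, 0.016], [0.564, 0.048, 0.102], [0.578, 0.109, 0.164]]
scene sugar_jar 0.8 [142. 191.] 2105 [[0.209, -0.302, 0.002], [0.25, -0.269, 0.071], [0.261, -0.24, 0.128]]
s
[... 1406 characters left out ...]
1108 [[0.378, 0.098, 0.001], [0.41, 0.121, 0.051], [0.442, 0.216, 0.081]]
side bar_mat 0.38 [412. 236.] 1314 [[0.593, -0.048, 0.009], [0.619, -0.035, 0.083], [0.651, 0.002, 0.128]]
side tray 0.67 [344. 148.] 4871 [[0.38, 0.241, 0.0], [0.497, 0.339, 0.006], [0.618, 0.428, 0.022]]
side tray 0.42 [383. 282.] 27524 [[0.353, -0.437, -0.008], [0.552, -0.091, -0.001], [0.705, 0.444, 0.037]]
side coasters 0.58 [314. 299.] 1473 [[0.365, -0.175, 0.003], [0.41, -0.132, 0.015], [0.454, -0.087, 0.019]]
side jigger 0.86 [314. 243.] 482 [[0.392, -0.014, -0.001], [0.41, -0.003, 0.032], [0.428, 0.07, 0.077]]
side tumbler 0.56 [312. 190.] 1095 [[0.378, 0.098, -0.0], [0.41, 0.12, 0.052], [0.442, 0.167, 0.081]]
```

View pics/scene.png

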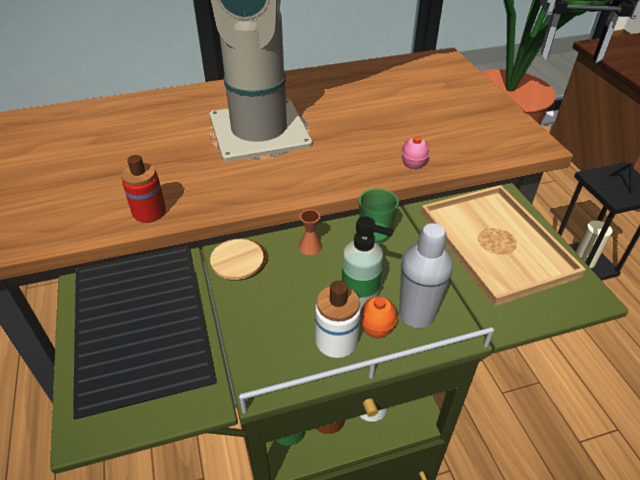

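View pics/side.png

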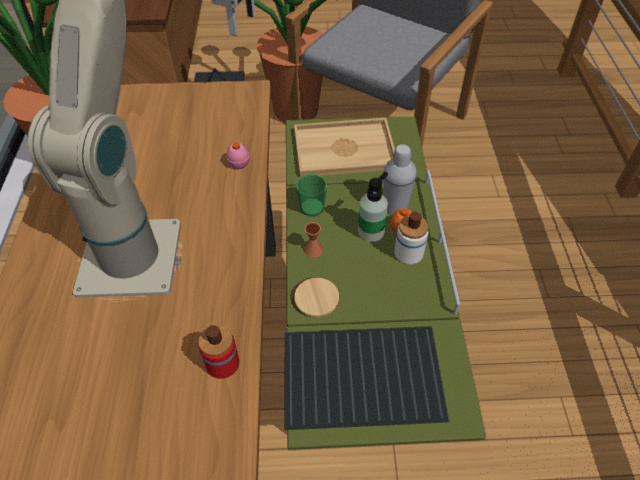

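Scene: the orange mould is at (380,317), and its pink look-alike at (416,152) is not wanted. The white jar with the blue band is at (338,320), and the red one at (143,190) is not wanted. The shaker is at (426,278) and the dispenser at (364,262), with its spout toward (387,231). The mat is at (135,330) and the cork disc at (497,241). The side view agrees.

```bash
cat > b.py <<'E'
from h import *
from scipy.optimize import least_squares
P={}
for c in("scene","side"):
    z=np.load(c+".npz"); P[c]=pts(c,np.ones((480,640),bool),(z["rgb"],z["d"]))[0], z
def col(c):
    z=P[c][1]; v,u=np.nonzero(z["d"]>0); return z["rgb"][v,u].astype(int)
def fit(name,g,r,z0,z1,rad=.03):
    out=[]
    for sel in(("scene",),("side",),("scene","side")):
        p=np.vstack([P[c][0] for c in sel]); 
        m=(p[:,2]>z0)&(p[:,2]<z1)&(np.hypot(*(p[:,:2]-g).T)<rad); q=p[m,:2]
        if len(q)<8: out.append("few"); continue
        s=least_squares(lambda x:np.hypot(*(q-x).T)-r,g,loss="soft_l1",f_scale=.002)
        out.append((np.round(s.x,4).tolist(),len(q),round(float(np.median(np.abs(s.fun))),4)))
    print(name,*out)
fit("cap",[.615,.12],.019,.150,.172,.04)
fit("shaker body",[.615,.12],.037,.105,.12,.05)
fit("disp head",[.545,.04],.014,.147,.152,.03)
fit("disp collar",[.545,.04],.016,.120,.132,.03)
fit("disp body",[.545,.04],.031,.05,.095,.045)
fit("knob",[.625,-.02],.013,.101,.125,.03)
fit("jar body",[.625,-.02],.033,.03,.08,.05)
fit("mould",[.62,.05],.028,.024,.034,.034)
p=np.vstack([P[c][0] for c in P]); 
m=(abs(p[:,2]-.158)<.004)&(np.hypot(*(p[:,:2]-[.545,.04]).T)<.055)
h=p[m]; print("spout far",np.round(h[np.hypot(*(h[:,:2]-[.545,.04]).T)>.022].mean(0),3),len(h))
for c in P:
    q=P[c][0]; k=col(c)
    hsv=cv2.cvtColor(k[None].astype(np.uint8),cv2.COLOR_RGB2HSV)[0].astype(int)
    m=(q[:,0]>.3)&(q[:,0]<.7)&(q[:,1]<-.18)&(q[:,1]>-.45)&(abs(q[:,2]-.004)<.006)&(k.max(1)<62)&(hsv[:,1]<90)
    r=cv2.minAreaRect(q[m,:2].astype(np.float32)*1000);print(c,"mat",r,m.sum())
    m=(q[:,0]>.3)&(q[:,0]<.7)&(q[:,1]>.2)&(q[:,1]<.46)&(q[:,2]>.014)&(q[:,2]<.024)
    r=cv2.minAreaRect(q[m,:2].astype(np.float32)*1000);print(c,"tray",r,m.sum())
    m=(np.hypot(*(q[:,:2]-[.505,.337]).T)<.06)&(abs(q[:,2]-.006)<.006)
    v=k[m].sum(1); qq=q[m]; d=qq[v<np.median(v)*.5+np.percentile(v,5)*.5]; print(c,"cork",np.round((d.min(0)+d.max(0))/2,3),np.round(np.median(d,0),3),len(d))
s=bot.read_state(); print(R.from_rotvec(s["tool_rot"]).as_matrix().round(3))
E
python3 b.py
```

```text
cap ([0.6114, 0.1288], 302, 0.0005) ([0.6108, 0.1293], 132, 0.0008) ([0.6113, 0.129], 434, 0.0006)
shaker body ([0.6115, 0.1288], 386, 0.0006) ([0.6108, 0.1288], 156, 0.001) ([0.6114, 0.1288], 542, 0.0007)
disp head ([0.5458, 0.0534], 40, 0.0004) ([0.5441, 0.0305], 17, 0.0026) ([0.5458, 0.0535], 57, 0.0005)
disp collar ([0.5459, 0.0535], 125, 0.0005) ([0.5459, 0.0542], 76, 0.0012) ([0.546, 0.0537], 201, 0.0007)
disp body ([0.5462, 0.0533], 772, 0.0005) ([0.5452, 0.0534], 369, 0.0008) ([0.546, 0.0533], 1141, 0.0006)
knob ([0.6251, -0.0137], 205, 0.0004) ([0.6247, -0.0134], 96, 0.0011) ([0.625, -0.0136], 301, 0.0005)
jar body ([0.6253, -0.0134], 922, 0.0004) ([0.6247, -0.0134], 440, 0.0008) ([0.6252, -0.0134], 1362, 0.0005)
mould ([0.6195, 0.0555], 164, 0.0007) ([0.6178, 0.0546], 27, 0.0007) ([0.6192, 0.0552], 191, 0.0008)
spout far [0.565 0.073 0.159] 325
scene mat ((519.0743408203125, -298.089111328125), (345.6520690917969, 218.23016357421875), 0.5900585651397705) 16385
scene tray ((534.72607421875, 311.0729064941406), (316.0445556640625, 242.4834747314453), 3.808987617492676) 1772
scene cork [0.492 0.337 0.006] [0.502 0.336 0.006] 628
side mat ((497.331787109375, -307.2550048828125), (297.9792785644531, 203.4768829345703), 0.23107114434242249) 12230
side tray ((534.0948486328125, 311.2562255859375), (313.2304382324219, 244.42530822753906), 4.151058673858643) 742
side cork [0.491 0.337 0.006] [0.5   0.335 0.006] 338
[[-0.927  0.375 -0.   ]
 [ 0.375  0.927  0.   ]
 [ 0.     0.    -1.   ]]
```

```bash
python3 -c "
import cv2
a=cv2.imread('pics/scene.png')[190:370,290:470]; cv2.imwrite('pics/crop1.png',cv2.resize(a,(540,540),interpolation=cv2.INTER_CUBIC))"
```

```text
(no output)
```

View pics/crop1.png

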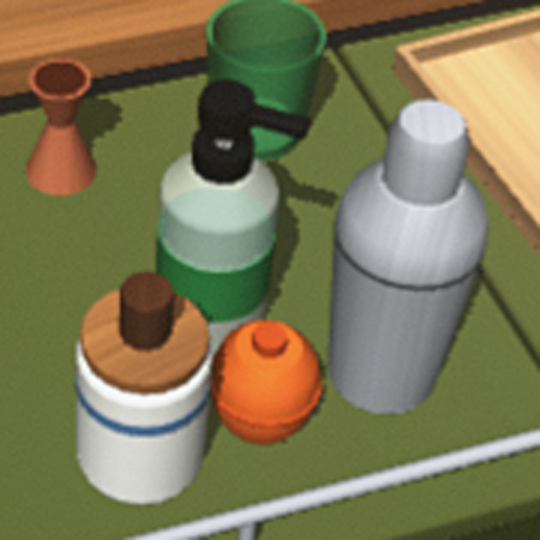

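The crop confirms the orange mould, with the jar, dispenser and shaker around it. All the fits match their given sizes.

```bash
cat > c.py <<'E'
exec(open("b.py").read().split("fit(\"cap\"")[0])
p=np.vstack([P[c][0] for c in P]); d=p[:,:2]-[.546,.0535]; r=np.hypot(*d.T)
m=(abs(p[:,2]-.157)<.004)&(r>.020)&(r<.043); e=d[m].mean(0); print("spout",e,m.sum(),np.degrees(np.arctan2(e[1],e[0])))
for c in P:
    q=P[c][0]; k=col(c).astype(np.uint8); hsv=cv2.cvtColor(k[None],cv2.COLOR_RGB2HSV)[0].astype(int)
    m=(q[:,0]>.36)&(q[:,0]<.66)&(q[:,1]>.22)&(q[:,1]<.45)&(abs(q[:,2]-.012)<.012)&(hsv[:,0]<24)&(hsv[:,2]>90)
    print(c,"tray",cv2.minAreaRect(q[m,:2].astype(np.float32)*1000),m.sum(),np.percentile(q[m],[.5,99.5],axis=0).round(3).tolist())
    m=(np.hypot(*(q[:,:2]-[.502,.336]).T)<.07)&(abs(q[:,2]-.006)<.005)
    f=k[m].astype(float); L=f.sum(1); n=np.hypot(*(q[m,:2]-[.502,.336]).T); thr=(np.median(L[n<.025])+np.median(L[n>.045]))/2
    t=q[m][(L<thr)&(n<.05)]; print(c,"cork",cv2.minEnclosingCircle(t[:,:2].astype(np.float32)*1000),t.mean(0).round(4),len(t))
E
python3 c.py
```

```text
spout [0.02149068 0.02209937] 145 45.80003179397753
scene tray ((493.4630126953125, 344.81903076171875), (273.61859130859375, 201.1261749267578), 3.401839256286621) 10553 [[0.376, 0.241, 0.001], [0.632, 0.432, 0.021]]
scene cork ((502.0408935546875, 340.6803894042969), 49.2205924987793) [0.5027 0.3373 0.006 ] 803
side tray ((502.21929931640625, 345.9281311035156), (256.56207275390625, 209.20118713378906), 3.5540599822998047) 4797 [[0.375, 0.239, 0.0], [0.623, 0.432, 0.023]]
side cork ((501.25885009765625, 337.6570739746094), 49.358951568603516) [0.5002 0.3359 0.006 ] 387
```

Request:
play_rows --pt "0 0 0.05 0 0 -0.3 100" --pt "0 0 0.05 0 0 -0.2 100" --pt "0 0 0.05 0 0 0 100" --pt "0 0 0.034 0 0 0 100" --pt "0 0 0 0 0 0 100"

```text
clock: 1.42
ee_pos: [0.2439, 0.6027, 0.275]
tool_rot: [1.182, 2.91, 0.001]
wrist_force: [-0.6, 0.2, -0.2]
width: 0.094
gripper_force: 0.0
```

Request:
play_rows --pt "0 0 0.0577 0 0 0 100" --pt "0 0 0.0577 0 0 0 100" --pt "0 0 0.0577 0 0 0 100" --pt "0 0 0.0577 0 0 0 100" --pt "0 0 0.0577 0 0 0 100" --pt "0 0 0.0577 0 0 0 100" --pt "0 0 0.0577 0 0 0 100" --pt "0 0 0.0577 0 0 0 100" --pt "0 0 0.0577 0 0 0 60" --pt "0 0 0.0577 0 0 0 60" --pt "0 0 0.0577 0 0 0 60" --pt "0 0 0.0577 0 0 0 60" --pt "0 0 0.0577 0 0 0 60" --pt "0 0 0 0 0 0 60"

```text
clock: 2.58
ee_pos: [0.2437, 0.6023, 0.2739]
tool_rot: [2.893, 1.222, -0.001]
wrist_force: [0.6, -0.3, 0.6]
width: 0.0583
gripper_force: 0.0
```

```bash
cat > go.py <<'E'
from h import *; import sys
# usage: go.py x y z [x y z ...]: tool-axis steps (units of 0.1 m) from the measured pose, through each waypoint
s=bot.read_state(); p=np.array(s["ee_pos"]); M=R.from_rotvec(s["tool_rot"]).as_matrix()
print("t",s["clock"],"at",p.round(4),"x dir",np.degrees(np.arctan2(M[1,0],M[0,0])).round(2),"tilt",np.degrees(np.arccos(-M[2,2])).round(2),"q",np.round(s["qpos"],2))
for w in np.reshape(np.array(sys.argv[1:],float),(-1,3)):
    d=M.T@(w-p)*10; L=np.linalg.norm(w-p); n=int(np.ceil(L/.036)); print(w,"tot",d.round(3).tolist(),"n",n,"per row",(d/max(n,1)).round(4).tolist()); p=w
E
python3 go.py .625 -.0135 .275 .625 -.0135 .16 .625 -.0135 .118
```

```text
t 2.5833 at [0.2437 0.6023 0.2739] x dir 45.81 tilt 0.07 q [-1.55  0.64  0.57  1.46 -0.36  1.14 -1.69]
[ 0.625  -0.0135  0.275 ] tot [-1.759, 7.026, -0.004] n 21 per row [-0.0837, 0.3346, -0.0002]
[ 0.625  -0.0135  0.16  ] tot [0.001, -0.001, 1.15] n 4 per row [0.0003, -0.0002, 0.2875]
[ 0.625  -0.0135  0.118 ] tot [0.0, -0.0, 0.42] n 2 per row [0.0002, -0.0002, 0.21]
```

Request:
play_rows --pt "0 0 0 -0.088 0.3513 0 60" --pt "0 0 0 -0.088 0.3513 0 60" --pt "0 0 0 -0.088 0.3513 0 60" --pt "0 0 0 -0.088 0.3513 0 60" --pt "0 0 0 -0.088 0.3513 0 60" --pt "0 0 0 -0.088 0.3513 0 60" --pt "0 0 0 -0.088 0.3513 0 60" --pt "0 0 0 -0.088 0.3513 0 60" --pt "0 0 0 -0.088 0.3513 0 60" --pt "0 0 0 -0.088 0.3513 0 60" --pt "0 0 0 -0.088 0.3513 0 60" --pt "0 0 0 -0.088 0.3513 0 60" --pt "0 0 0 -0.088 0.3513 0 60" --pt "0 0 0 -0.088 0.3513 0 60" --pt "0 0 0 -0.088 0.3513 0 60" --pt "0 0 0 -0.088 0.3513 0 60" --pt "0 0 0 -0.088 0.3513 0 60" --pt "0 0 0 -0.088 0.3513 0 60" --pt "0 0 0 -0.088 0.3513 0 60" --pt "0 0 0 -0.088 0.3513 0 60"

```text
clock: 4.25
ee_pos: [0.6262, -0.0146, 0.2743]
tool_rot: [-2.889, -1.232, 0.0]
wrist_force: [0.1, 0.7, -0.8]
width: 0.0567
gripper_force: 0.0
```

Request:
play_rows --pt "0 0 0 0 0 0 60" --pt "0 0 0 0 0 0 60"

```text
clock: 4.42
ee_pos: [0.6258, -0.0161, 0.2741]
tool_rot: [2.893, 1.223, -0.001]
wrist_force: [0.9, -0.4, 0.0]
width: 0.0565
gripper_force: 0.0
```

```bash
cat > w.py <<'E'
from h import *
pic=viewer.camera("wrist"); save("wrist1",pic[0])
p,uv=pts("wrist",np.ones((480,640),bool),pic)
from scipy.optimize import least_squares
for n,g,z0,z1 in(("knob top",[.625,-.0135],.122,.135),("lid",[.625,-.0135],.09,.104)):
    m=(p[:,2]>z0)&(p[:,2]<z1)&(np.hypot(*(p[:,:2]-g).T)<.05); q=p[m]
    if len(q): print(n,len(q),cv2.minEnclosingCircle(q[:,:2].astype(np.float32)*1000),q.mean(0).round(4))
E
python3 w.py; python3 go.py .625 -.0135 .275 .625 -.0135 .16 .625 -.0135 .118
```

```text
knob top 669 ((624.9039306640625, -9.941243171691895), 12.915169715881348) [ 0.6255 -0.0093  0.1282]
lid 2420 ((624.8815307617188, -9.912083625793457), 30.871583938598633) [ 0.6271 -0.0075  0.0976]
t 4.4667 at [ 0.6254 -0.0136  0.274 ] x dir 45.97 tilt 0.07 q [-0.36  0.6   0.58  1.54 -0.36  1.11 -0.47]
[ 0.625  -0.0135  0.275 ] tot [-0.002, -0.003, -0.01] n 1 per row [-0.0018, -0.0033, -0.0104]
[ 0.625  -0.0135  0.16  ] tot [0.0, 0.001, 1.15] n 4 per row [0.0001, 0.0003, 0.2875]
[ 0.625  -0.0135  0.118 ] tot [0.0, 0.0, 0.42] n 2 per row [0.0001, 0.0002, 0.21]
```

View pics/wrist1.png

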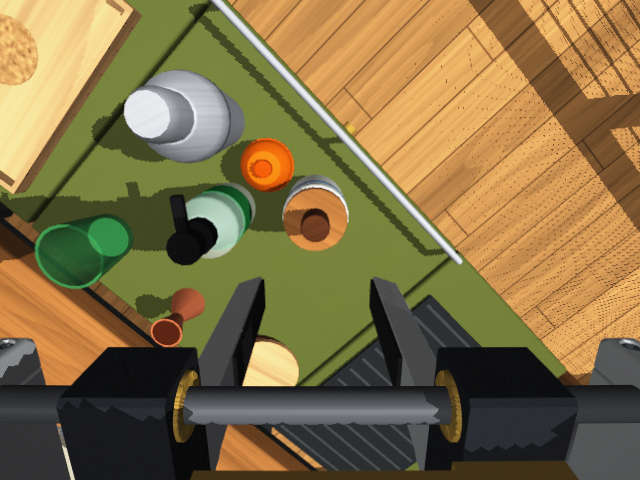

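The wrist view shows the jar knob ahead at (316,225), clear of its neighbours. The mould is at (267,163) and the dispenser's spout at (178,215). Going down to grip the knob.

Request:
play_rows --pt "0 0 0 -0.002 -0.003 0.35 60" --pt "0 0 0 0 0 0.35 60" --pt "0 0 0 0 0 0.35 60" --pt "0 0 0 0 0 0.25 60" --pt "0 0 0 0 0 0.14 60" --pt "0 0 0 0 0 0.1 60" --pt "0 0 0 0 0 0 60" --pt "0 0 0 0 0 0 60"

```text
clock: 5.13
ee_pos: [0.6253, -0.0119, 0.1209]
tool_rot: [-2.891, -1.227, -0.001]
wrist_force: [-0.1, 0.6, 0.8]
width: 0.0564
gripper_force: 0.0
```

Request:
play_rows --pt "0 0 0 0 0 0 0" --pt "0 0 0 0 0 0 0" --pt "0 0 0 0 0 0 0" --pt "0 0 0 0 0 0 0" --pt "0 0 0 0 0 0 0" --grip_force 35

```text
clock: 5.55
ee_pos: [0.6255, -0.0131, 0.121]
tool_rot: [2.893, 1.224, 0.001]
wrist_force: [-0.0, -0.2, 0.9]
width: 0.0267
gripper_force: 0.5
```

```bash
python3 go.py .625 -.0135 .27 .585 -.307 .27 .585 -.307 .126
```

```text
t 5.55 at [ 0.6255 -0.0131  0.121 ] x dir 45.86 tilt 0.05 q [-0.31  0.77  0.49  1.69 -0.47  0.8  -0.38]
[ 0.625  -0.0135  0.27  ] tot [-0.006, 0.0, -1.49] n 5 per row [-0.0011, 0.0, -0.2981]
[ 0.585 -0.307  0.27 ] tot [-2.385, 1.757, -0.001] n 9 per row [-0.265, 0.1952, -0.0001]
[ 0.585 -0.307  0.126] tot [-0.001, -0.001, 1.44] n 5 per row [-0.0002, -0.0001, 0.288]
```

Request:
play_rows --pt "0 0 0 0 0 0 0" --pt "0 0 0 0 0 0 0" --pt "0 0 0 0 0 -0.1 0" --pt "0 0 0 0 0 -0.2 0" --pt "0 0 0 0 0 -0.3 0" --pt "0 0 0 0 0 -0.3 0" --pt "0 0 0 0 0 -0.1 0"

```text
clock: 6.13
ee_pos: [0.6269, -0.0137, 0.2245]
tool_rot: [2.891, 1.223, 0.007]
wrist_force: [1.7, -0.9, -4.3]
width: 0.0252
gripper_force: 35.0
```

Request:
play_rows --pt "0 0 0 -0.12 0.088 0 0" --pt "0 0 0 -0.23 0.17 0 0" --pt "0 0 0 -0.265 0.195 0 0" --pt "0 0 0 -0.265 0.195 0 0" --pt "0 0 0 -0.265 0.195 0 0" --pt "0 0 0 -0.265 0.195 0 0" --pt "0 0 0 -0.265 0.195 0 0" --pt "0 0 0 -0.265 0.195 0 0" --pt "0 0 0 -0.265 0.195 0 0" --pt "0 0 0 -0.15 0.11 0 0" --pt "0 0 0 -0.1 0.074 0 0" --pt "0 0 0 0 0 0 0" --pt "0 0 0 0 0 0 0"

```text
clock: 7.22
ee_pos: [0.5831, -0.3144, 0.2189]
tool_rot: [-2.891, -1.221, 0.002]
wrist_force: [1.2, 0.7, -3.4]
width: 0.0257
gripper_force: 35.0
```

```bash
python3 go.py .585 -.307 .126; python3 -c "
from h import *;s=bot.read_state();print(s['width'],s['gripper_force'],s['wrist_force'])"
```

```text
t 7.2167 at [ 0.5831 -0.3144  0.2189] x dir 45.81 tilt 0.19 q [ 0.16  0.71  0.53  1.49 -0.39  1.05  0.01]
[ 0.585 -0.307  0.126] tot [0.066, -0.035, 0.929] n 3 per row [0.0221, -0.0116, 0.3096]
0.025680979314624475 34.99279797077179 [ 1.16286425  0.70665925 -3.39495304]
```

Request:
play_rows --pt "0 0 0 0 0 0.15 0" --pt "0 0 0 0 0 0.25 0" --pt "0 0 0 0 0 0.25 0" --pt "0 0 0 0 0 0.13 0" --pt "0 0 0 0 0 0.06 0" --pt "0 0 0 0 0 0.03 0" --pt "0 0 0 0 0 0 0" --pt "0 0 0 0 0 0 0" --pt "0 0 0 0 0 0 0"

```text
clock: 7.97
ee_pos: [0.5848, -0.3155, 0.1349]
tool_rot: [2.892, 1.223, 0.003]
wrist_force: [-0.4, -0.1, -3.4]
width: 0.0253
gripper_force: 35.0
```

Request:
play_rows --pt "0 0 0 0 0 0.03 0" --pt "0 0 0 0 0 0.025 0" --pt "0 0 0 0 0 0.02 0" --pt "0 0 0 0 0 0.015 0" --pt "0 0 0 0 0 0 0" --pt "0 0 0 0 0 0 0"

```text
clock: 8.47
ee_pos: [0.5842, -0.3153, 0.1258]
tool_rot: [2.893, 1.224, 0.002]
wrist_force: [-2.2, 1.5, 5.3]
width: 0.0258
gripper_force: 35.0
```

Request:
play_rows --pt "0 0 0 0 0 0 30" --pt "0 0 0 0 0 0 60" --pt "0 0 0 0 0 0 60" --pt "0 0 0 0 0 0 60" --pt "0 0 0 0 0 -0.1 60" --pt "0 0 0 0 0 -0.3 60" --pt "0 0 0 0 0 -0.35 60" --pt "0 0 0 0 0 -0.35 60" --pt "0 0 0 0 0 0 60" --pt "0 0 0 0 0 0 60"

```text
clock: 9.3
ee_pos: [0.5852, -0.3162, 0.2376]
tool_rot: [2.889, 1.222, 0.005]
wrist_force: [1.4, 0.6, -0.8]
width: 0.0563
gripper_force: 0.0
```

```bash
python3 go.py .546 .0535 .235 .546 .0535 .156
```

```text
t 9.3 at [ 0.5852 -0.3162  0.2376] x dir 45.86 tilt 0.32 q [ 0.16  0.69  0.54  1.47 -0.38  1.08 -0.  ]
[0.546  0.0535 0.235 ] tot [2.38, -2.856, 0.014] n 11 per row [0.2164, -0.2596, 0.0013]
[0.546  0.0535 0.156 ] tot [-0.001, -0.004, 0.79] n 3 per row [-0.0004, -0.0014, 0.2633]
```

Request:
play_rows --pt "0 0 0 0.1164 -0.1396 0 60" --pt "0 0 0 0.2164 -0.2596 0 60" --pt "0 0 0 0.2164 -0.2596 0 60" --pt "0 0 0 0.2164 -0.2596 0 60" --pt "0 0 0 0.2164 -0.2596 0 60" --pt "0 0 0 0.2164 -0.2596 0 60" --pt "0 0 0 0.2164 -0.2596 0 60" --pt "0 0 0 0.2164 -0.2596 0 60" --pt "0 0 0 0.2164 -0.2596 0 60" --pt "0 0 0 0.2164 -0.2596 0 60" --pt "0 0 0 0.2164 -0.2596 0.014 60" --pt "0 0 0 0.1 -0.12 0 60" --pt "0 0 0 0 0 0 60" --pt "0 0 0 0 0 0 60" --pt "0 0 0 0 0 0 60"

```text
clock: 10.55
ee_pos: [0.5445, 0.0532, 0.2327]
tool_rot: [2.893, 1.222, -0.002]
wrist_force: [1.1, 0.3, -0.1]
width: 0.0562
gripper_force: 0.0
```

```bash
python3 go.py .546 .0535 .156
```

```text
t 10.55 at [0.5445 0.0532 0.2327] x dir 45.78 tilt 0.09 q [-0.53  0.53  0.58  1.81 -0.36  0.91 -0.56]
[0.546  0.0535 0.156 ] tot [0.014, 0.008, 0.767] n 3 per row [0.0047, 0.0027, 0.2556]
```

Request:
play_rows --pt "0 0 0 0.014 0.008 0.2 60" --pt "0 0 0 0 0 0.25 60" --pt "0 0 0 0 0 0.2 60" --pt "0 0 0 0 0 0.117 60" --pt "0 0 0 0 0 0 60" --pt "0 0 0 0 0 0 60" --pt "0 0 0 0 0 0 60"

```text
clock: 11.13
ee_pos: [0.5471, 0.0537, 0.1571]
tool_rot: [2.894, 1.221, 0.002]
wrist_force: [0.4, 0.2, -0.2]
width: 0.0562
gripper_force: 0.0
```

Request:
play_rows --pt "0 0 0 0 0 0 0" --pt "0 0 0 0 0 0 0" --pt "0 0 0 0 0 0 0" --pt "0 0 0 0 0 0 0" --pt "0 0 0 0 0 0 0" --pt "0 0 0 0 0 0 0" --grip_force 30

```text
clock: 11.63
ee_pos: [0.5467, 0.055, 0.1567]
tool_rot: [2.893, 1.224, 0.001]
wrist_force: [0.1, -0.5, 0.8]
width: 0.0272
gripper_force: 30.0
```

```bash
python3 go.py .546 .0535 .29 .41 -.307 .29 .41 -.307 .162
```

```text
t 11.6333 at [0.5467 0.055  0.1567] x dir 45.86 tilt 0.05 q [-0.48  0.63  0.51  1.88 -0.44  0.75 -0.5 ]
[0.546  0.0535 0.29  ] tot [-0.015, 0.006, -1.333] n 4 per row [-0.0038, 0.0016, -0.3333]
[ 0.41  -0.307  0.29 ] tot [-3.534, 1.534, -0.001] n 11 per row [-0.3213, 0.1395, -0.0001]
[ 0.41  -0.307  0.162] tot [-0.001, -0.001, 1.28] n 4 per row [-0.0002, -0.0002, 0.32]
```

Request:
play_rows --pt "0 0 0 0 0 -0.1 0" --pt "0 0 0 0 0 -0.25 0" --pt "0 0 0 0 0 -0.3 0" --pt "0 0 0 0 0 -0.3 0" --pt "0 0 0 0 0 -0.25 0" --pt "0 0 0 0 0 -0.1 0" --pt "0 0 0 -0.16 0.069 0 0" --pt "0 0 0 -0.28 0.122 0 0" --pt "0 0 0 -0.3 0.13 0 0" --pt "0 0 0 -0.3 0.13 0 0" --pt "0 0 0 -0.3 0.13 0 0" --pt "0 0 0 -0.3 0.13 0 0" --pt "0 0 0 -0.3 0.13 0 0" --pt "0 0 0 -0.3 0.13 0 0" --pt "0 0 0 -0.3 0.13 0 0" --pt "0 0 0 -0.3 0.13 0 0" --pt "0 0 0 -0.3 0.13 0 0" --pt "0 0 0 -0.25 0.11 0 0" --pt "0 0 0 -0.12 0.053 0 0" --pt "0 0 0 0 0 0 0"

```text
clock: 13.3
ee_pos: [0.4087, -0.3063, 0.2861]
tool_rot: [2.896, 1.215, -0.004]
wrist_force: [-0.2, -0.0, -2.0]
width: 0.0273
gripper_force: 30.0
```

Request:
play_rows --pt "0 0 0 0 0 0 0" --pt "0 0 0 0 0 0 0"

```text
clock: 13.47
ee_pos: [0.4116, -0.3013, 0.2857]
tool_rot: [-2.89, -1.225, -0.0]
wrist_force: [0.3, 0.2, -2.3]
width: 0.0276
gripper_force: 30.0
```

```bash
python3 go.py .41 -.307 .162
```

```text
t 13.4667 at [ 0.4116 -0.3013  0.2857] x dir 45.94 tilt 0.12 q [ 0.12  0.42  0.66  1.83 -0.3   1.    0.13]
[ 0.41  -0.307  0.162] tot [-0.054, 0.031, 1.237] n 4 per row [-0.0134, 0.0077, 0.3093]
```

Request:
play_rows --pt "0 0 0 0 0 0.15 0" --pt "0 0 0 0 0 0.3 0" --pt "0 0 0 0 0 0.3 0" --pt "0 0 0 0 0 0.2 0" --pt "0 0 0 0 0 0.1 0" --pt "0 0 0 0 0 0.06 0" --pt "0 0 0 0 0 0.03 0" --pt "0 0 0 0 0 0.02 0" --pt "0 0 0 0 0 0.02 0" --pt "0 0 0 0 0 0.02 0" --pt "0 0 0 0 0 0 0" --pt "0 0 0 0 0 0 0" --pt "0 0 0 0 0 0 0"

```text
clock: 14.55
ee_pos: [0.4115, -0.3031, 0.1667]
tool_rot: [2.893, 1.224, 0.001]
wrist_force: [-0.1, 0.3, -2.7]
width: 0.0273
gripper_force: 30.0
```

Request:
play_rows --pt "0 0 0 0 0 0.02 0" --pt "0 0 0 0 0 0.02 0" --pt "0 0 0 0 0 0.015 0" --pt "0 0 0 0 0 0 0" --pt "0 0 0 0 0 0 0"

```text
clock: 14.97
ee_pos: [0.4117, -0.3034, 0.1615]
tool_rot: [2.893, 1.223, 0.002]
wrist_force: [-0.1, 0.5, 4.4]
width: 0.0273
gripper_force: 30.0
```

Request:
play_rows --pt "0 0 0 0 0 0 30" --pt "0 0 0 0 0 0 70" --pt "0 0 0 0 0 0 70" --pt "0 0 0 0 0 0 70" --pt "0 0 0 0 0 -0.1 70" --pt "0 0 0 0 0 -0.3 70" --pt "0 0 0 0 0 -0.35 70" --pt "0 0 0 0 0 -0.25 70" --pt "0 0 0 0 0 0 70" --pt "0 0 0 0 0 0 70"

```text
clock: 15.8
ee_pos: [0.4119, -0.3034, 0.2625]
tool_rot: [2.891, 1.223, 0.004]
wrist_force: [-0.6, 0.5, 0.5]
width: 0.0662
gripper_force: 0.0
```

```bash
python3 go.py .611 .129 .26 .611 .129 .168
```

```text
t 15.8 at [ 0.4119 -0.3034  0.2625] x dir 45.87 tilt 0.19 q [ 0.14  0.45  0.65  1.86 -0.33  0.94  0.16]
[0.611 0.129 0.26 ] tot [4.49, -1.582, 0.024] n 14 per row [0.3207, -0.113, 0.0017]
[0.611 0.129 0.168] tot [-0.001, -0.003, 0.92] n 3 per row [-0.0003, -0.001, 0.3067]
```

Request:
play_rows --pt "0 0 0 0.1707 -0.06 0 70" --pt "0 0 0 0.3207 -0.113 0 70" --pt "0 0 0 0.3207 -0.113 0 70" --pt "0 0 0 0.3207 -0.113 0 70" --pt "0 0 0 0.3207 -0.113 0 70" --pt "0 0 0 0.3207 -0.113 0 70" --pt "0 0 0 0.3207 -0.113 0 70" --pt "0 0 0 0.3207 -0.113 0 70" --pt "0 0 0 0.3207 -0.113 0 70" --pt "0 0 0 0.3207 -0.113 0 70" --pt "0 0 0 0.3207 -0.113 0 70" --pt "0 0 0 0.3207 -0.113 0 70" --pt "0 0 0 0.3207 -0.113 0 70" --pt "0 0 0 0.3207 -0.113 0 70" --pt "0 0 0 0.15 -0.053 0 70" --pt "0 0 0 0 0 0 70" --pt "0 0 0 0 0 0 70" --pt "0 0 0 0 0 0 70"

```text
clock: 17.3
ee_pos: [0.6095, 0.1276, 0.2599]
tool_rot: [2.894, 1.221, -0.004]
wrist_force: [0.7, -0.7, -0.2]
width: 0.0659
gripper_force: 0.0
```

```bash
python3 go.py .611 .129 .168
```

```text
t 17.3 at [0.6095 0.1276 0.2599] x dir 45.75 tilt 0.16 q [-0.61  0.62  0.61  1.56 -0.38  1.08 -0.68]
[0.611 0.129 0.168] tot [0.023, 0.001, 0.919] n 3 per row [0.0078, 0.0004, 0.3065]
```

Request:
play_rows --pt "0 0 0 0.015 0 0.2 70" --pt "0 0 0 0 0 0.3 70" --pt "0 0 0 0 0 0.25 70" --pt "0 0 0 0 0 0.12 70" --pt "0 0 0 0 0 0.049 70" --pt "0 0 0 0 0 0 70" --pt "0 0 0 0 0 0 70"

```text
clock: 17.88
ee_pos: [0.6122, 0.1297, 0.1701]
tool_rot: [2.893, 1.222, 0.002]
wrist_force: [0.0, -0.8, -0.5]
width: 0.0658
gripper_force: 0.0
```

Request:
play_rows --pt "0 0 0 0 0 0 0" --pt "0 0 0 0 0 0 0" --pt "0 0 0 0 0 0 0" --pt "0 0 0 0 0 0 0" --pt "0 0 0 0 0 0 0" --pt "0 0 0 0 0 0 0" --grip_force 35

```text
clock: 18.38
ee_pos: [0.6119, 0.1304, 0.1694]
tool_rot: [2.893, 1.224, 0.002]
wrist_force: [0.8, -0.6, 1.7]
width: 0.0373
gripper_force: 35.0
```

```bash
python3 go.py .611 .129 .29 .4985 -.309 .32 .4985 -.309 .173
```

```text
t 18.3833 at [0.6119 0.1304 0.1694] x dir 45.86 tilt 0.07 q [-0.58  0.72  0.55  1.66 -0.45  0.9  -0.62]
[0.611 0.129 0.29 ] tot [-0.015, 0.004, -1.206] n 4 per row [-0.0039, 0.0009, -0.3014]
[ 0.4985 -0.309   0.32  ] tot [-3.926, 2.243, -0.301] n 13 per row [-0.302, 0.1726, -0.0232]
[ 0.4985 -0.309   0.173 ] tot [-0.001, -0.001, 1.47] n 5 per row [-0.0002, -0.0003, 0.294]
```

Request:
play_rows --pt "0 0 0 0 0 -0.1 0" --pt "0 0 0 0 0 -0.25 0" --pt "0 0 0 0 0 -0.3 0" --pt "0 0 0 0 0 -0.35 0" --pt "0 0 0 0 0 -0.35 0" --pt "0 0 0 0 0 -0.3 0" --pt "0 0 0 0 0 -0.15 0" --pt "0 0 0 0 0 0 0"

```text
clock: 19.05
ee_pos: [0.613, 0.1303, 0.3532]
tool_rot: [2.892, 1.223, 0.01]
wrist_force: [0.2, -0.3, -2.9]
width: 0.0372
gripper_force: 35.0
```

Request:
play_rows --pt "0 0 0 -0.14 0.08 0 0" --pt "0 0 0 -0.24 0.137 0 0" --pt "0 0 0 -0.28 0.16 0 0" --pt "0 0 0 -0.28 0.16 0 0" --pt "0 0 0 -0.28 0.16 0 0" --pt "0 0 0 -0.28 0.16 0 0" --pt "0 0 0 -0.28 0.16 0 0" --pt "0 0 0 -0.28 0.16 0 0" --pt "0 0 0 -0.28 0.16 0 0" --pt "0 0 0 -0.28 0.16 0 0" --pt "0 0 0 -0.28 0.16 0 0" --pt "0 0 0 -0.28 0.16 0 0" --pt "0 0 0 -0.28 0.16 0 0" --pt "0 0 0 -0.28 0.16 0 0" --pt "0 0 0 -0.15 0.085 0 0" --pt "0 0 0 -0.07 0.04 0 0" --pt "0 0 0 0 0 0 0" --pt "0 0 0 0 0 0 0" --pt "0 0 0 0 0 0 0"

```text
clock: 20.63
ee_pos: [0.4986, -0.3089, 0.348]
tool_rot: [-2.889, -1.227, -0.0]
wrist_force: [0.3, 0.2, -3.5]
width: 0.0373
gripper_force: 35.0
```

```bash
python3 go.py .4985 -.309 .35 .4985 -.309 .174
```

```text
t 20.6333 at [ 0.4986 -0.3089  0.348 ] x dir 46.01 tilt 0.15 q [ 0.09  0.49  0.68  1.53 -0.32  1.23  0.05]
[ 0.4985 -0.309   0.35  ] tot [-0.001, -0.0, -0.02] n 1 per row [-0.0014, -0.0001, -0.0196]
[ 0.4985 -0.309   0.174 ] tot [-0.002, 0.004, 1.76] n 5 per row [-0.0004, 0.0009, 0.352]
```

Request:
play_rows --pt "0 0 0 0 0 0.15 0" --pt "0 0 0 0 0 0.3 0" --pt "0 0 0 0 0 0.3 0" --pt "0 0 0 0 0 0.3 0" --pt "0 0 0 0 0 0.25 0" --pt "0 0 0 0 0 0.2 0" --pt "0 0 0 0 0 0.12 0" --pt "0 0 0 0 0 0.04 0" --pt "0 0 0 0 0 0.02 0" --pt "0 0 0 0 0 0.02 0" --pt "0 0 0 0 0 0 0" --pt "0 0 0 0 0 0 0" --pt "0 0 0 0 0 0 0"

```text
clock: 21.72
ee_pos: [0.4985, -0.3116, 0.1799]
tool_rot: [2.892, 1.223, 0.002]
wrist_force: [0.3, -0.8, -3.6]
width: 0.0369
gripper_force: 35.0
```

Request:
play_rows --pt "0 0 0 0 0 0.02 0" --pt "0 0 0 0 0 0.02 0" --pt "0 0 0 0 0 0.02 0" --pt "0 0 0 0 0 0 0" --pt "0 0 0 0 0 0 0"

```text
clock: 22.13
ee_pos: [0.4986, -0.3118, 0.1742]
tool_rot: [2.892, 1.224, 0.002]
wrist_force: [-0.6, 1.0, 5.6]
width: 0.0373
gripper_force: 35.0
```

Request:
play_rows --pt "0 0 0 0 0 0 50" --pt "0 0 0 0 0 0 70" --pt "0 0 0 0 0 0 70" --pt "0 0 0 0 0 0 70" --pt "0 0 0 0 0 -0.1 70" --pt "0 0 0 0 0 -0.3 70" --pt "0 0 0 0 0 -0.35 70" --pt "0 0 0 0 0 -0.15 100" --pt "0 0 0 0 0 0 100" --pt "0 0 0 0 0 0 100"

```text
clock: 22.97
ee_pos: [0.4984, -0.3115, 0.2641]
tool_rot: [2.892, 1.223, 0.002]
wrist_force: [0.5, -0.1, -1.1]
width: 0.0823
gripper_force: 0.0
```

```bash
cat > chk.py <<'E'
from h import *; import sys
from scipy.optimize import least_squares
tag=sys.argv[1]; G={"shaker":(.019,.150,.172),"disp":(.016,.120,.132),"jar":(.013,.101,.125),"mould":(.028,.024,.034)}
P=[]; 
for c in("scene","side"):
    pic=viewer.camera(c); save(c+tag,pic[0]); P.append(pts(c,np.ones((480,640),bool),pic)[0])
for a in sys.argv[2:]:
    n,x,y,dz=a.split(","); g=np.array([float(x),float(y)]); r,z0,z1=G[n]; z0+=float(dz); z1+=float(dz)
    for p in P:
        q=p[(p[:,2]>z0)&(p[:,2]<z1)&(np.hypot(*(p[:,:2]-g).T)<r+.012),:2]
        if len(q)<8: print(n,"few"); continue
        s=least_squares(lambda x:np.hypot(*(q-x).T)-r,g,loss="soft_l1",f_scale=.002); print(n,s.x.round(4),len(q),np.median(abs(s.fun)).round(4))
E
python3 chk.py A jar,.584,-.315,.005 disp,.4115,-.303,.005 shaker,.4985,-.3115,.005 mould,.619,.055,0; python3 go.py .619 .0552 .25 .619 .0552 .03
```

```text
jar [ 0.5823 -0.316 ] 235 0.0005
jar [ 0.5831 -0.3153] 106 0.0005
disp [ 0.4097 -0.3051] 120 0.0008
disp [ 0.4098 -0.3039] 88 0.0008
shaker [ 0.4972 -0.3139] 336 0.0006
shaker [ 0.4972 -0.3126] 144 0.0005
mould [0.6195 0.0555] 164 0.0007
mould [0.6174 0.0548] 27 0.0009
t 23.0667 at [ 0.4976 -0.3105  0.2622] x dir 45.87 tilt 0.1 q [ 0.11  0.57  0.64  1.66 -0.38  1.04  0.11]
[0.619  0.0552 0.25  ] tot [3.471, -1.675, 0.124] n 11 per row [0.3155, -0.1523, 0.0113]
[0.619  0.0552 0.03  ] tot [0.0, 0.004, 2.2] n 7 per row [0.0, 0.0006, 0.3143]
```

View pics/sceneA.png

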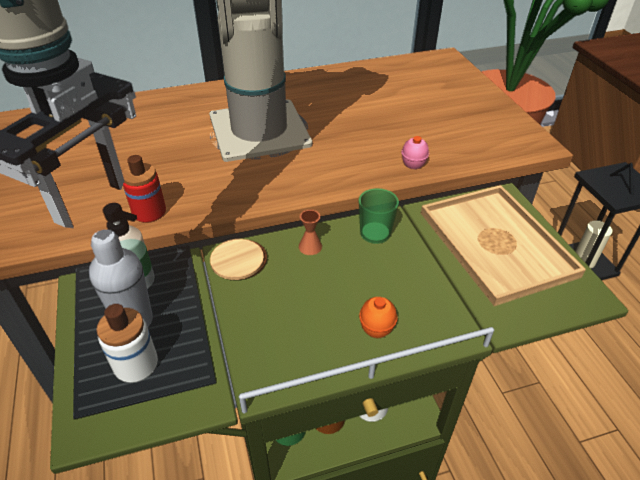

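All three stand upright on the mat (shaker (118,270), jar (130,345), dispenser (130,245)). The mould is untouched at (379,316).

Request:
play_rows --pt "0 0 0 0.1655 -0.08 0 100" --pt "0 0 0 0.3155 -0.1523 0 100" --pt "0 0 0 0.3155 -0.1523 0 100" --pt "0 0 0 0.3155 -0.1523 0 100" --pt "0 0 0 0.3155 -0.1523 0 100" --pt "0 0 0 0.3155 -0.1523 0 100" --pt "0 0 0 0.3155 -0.1523 0 100" --pt "0 0 0 0.3155 -0.1523 0 100" --pt "0 0 0 0.3155 -0.1523 0 100" --pt "0 0 0 0.3155 -0.1523 0 100" --pt "0 0 0 0.3155 -0.1523 0.1 100" --pt "0 0 0 0.15 -0.0723 0.3 100" --pt "0 0 0 0 0 0.35 100" --pt "0 0 0 0 0 0.35 100" --pt "0 0 0 0 0 0.1 100" --pt "0 0 0 0 0 0 100" --pt "0 0 0 0 0 0 100" --pt "0 0 0 0 0 0 100"

```text
clock: 24.57
ee_pos: [0.6208, 0.0538, 0.1447]
tool_rot: [2.893, 1.222, 0.004]
wrist_force: [-0.3, 0.2, -0.1]
width: 0.0941
gripper_force: 0.0
```

```bash
python3 go.py .619 .0552 .03
```

```text
t 24.5667 at [0.6208 0.0538 0.1447] x dir 45.81 tilt 0.16 q [-0.46  0.75  0.57  1.69 -0.51  0.85 -0.45]
[0.619  0.0552 0.03  ] tot [-0.004, -0.025, 1.147] n 4 per row [-0.0011, -0.0063, 0.2867]
```

Request:
play_rows --pt "0 0 0 0 -0.02 0.2 100" --pt "0 0 0 0 0 0.3 100" --pt "0 0 0 0 0 0.3 100" --pt "0 0 0 0 0 0.2 100" --pt "0 0 0 0 0 0.1 100" --pt "0 0 0 0 0 0.05 100" --pt "0 0 0 0 0 0 100" --pt "0 0 0 0 0 0 100"

```text
clock: 25.23
ee_pos: [0.6194, 0.0557, 0.0296]
tool_rot: [2.893, 1.223, 0.004]
wrist_force: [0.4, 0.3, 0.3]
width: 0.0943
gripper_force: 0.0
```

Request:
play_rows --pt "0 0 0 0 0 0 60" --pt "0 0 0 0 0 0 40" --pt "0 0 0 0 0 0 40" --pt "0 0 0 0 0 0 40" --pt "0 0 0 0 0 0 40" --pt "0 0 0 0 0 0 40" --grip_force 15

```text
clock: 25.73
ee_pos: [0.6181, 0.0559, 0.0281]
tool_rot: [2.893, 1.224, 0.0]
wrist_force: [-0.1, -1.4, -0.3]
width: 0.0576
gripper_force: 0.2
```

```bash
python3 go.py .619 .0552 .16 .502 .337 .16 .502 .337 .036; python3 -c "
from h import *
pic=viewer.camera('scene');p=pts('scene',np.ones((480,640),bool),pic)[0]
v,u=np.nonzero(pic[1]>0);hsv=cv2.cvtColor(pic[0],cv2.COLOR_RGB2HSV)[v,u].astype(int)
n=np.hypot(*(p[:,:2]-[.502,.337]).T);m=(abs(p[:,2]-.006)<.006)&(n<.08)
L=pic[0][v,u].sum(1).astype(int)
import math
im=pic[0][205:280,455:540];cv2.imwrite('pics/cork.png',cv2.resize(im,(680,600),interpolation=cv2.INTER_CUBIC)[...,::-1])
# contour: blurred, dark blob, project its centroid
b=cv2.GaussianBlur(pic[0],(0,0),3).sum(2,dtype=int)[v,u]
thr=(np.median(b[m&(n<.02)])+np.median(b[m&(n>.05)]))/2
k=m&(b<thr)&(n<.055);print(p[k].mean(0).round(4),k.sum(),np.sqrt(k.sum()),cv2.minAreaRect(p[k,:2].astype(np.float32)*1000))
"
```

```text
t 25.7333 at [0.6181 0.0559 0.0281] x dir 45.86 tilt 0.01 q [-0.4   0.9   0.46  1.75 -0.61  0.64 -0.37]
[0.619  0.0552 0.16  ] tot [0.001, 0.012, -1.319] n 4 per row [0.0002, 0.0029, -0.3297]
[0.502 0.337 0.16 ] tot [1.208, -2.802, -0.0] n 9 per row [0.1342, -0.3113, -0.0]
[0.502 0.337 0.036] tot [-0.0, -0.0, 1.24] n 4 per row [-0.0001, -0.0, 0.31]
[0.5025 0.3379 0.0061] 783 27.982137159266443 ((502.7099914550781, 336.72564697265625), (64.96017456054688, 72.0320816040039), 59.04387664794922)
```

Request:
play_rows --pt "0 0 0 0 0 0 20" --pt "0 0 0 0 0 0 20" --pt "0 0 0 0 0 0 20" --pt "0 0 0 0 0 -0.1 20" --pt "0 0 0 0 0 -0.25 20" --pt "0 0 0 0 0 -0.35 20" --pt "0 0 0 0 0 -0.35 20" --pt "0 0 0 0 0 -0.2 20" --pt "0 0 0 0 0 0 20"

```text
clock: 26.53
ee_pos: [0.6211, 0.0554, 0.1583]
tool_rot: [2.891, 1.222, 0.013]
wrist_force: [1.0, 0.5, -1.0]
width: 0.0558
gripper_force: 15.0
```

Request:
play_rows --pt "0 0 0 0.06 -0.14 0 20" --pt "0 0 0 0.125 -0.29 0 20" --pt "0 0 0 0.125 -0.29 0 20" --pt "0 0 0 0.125 -0.29 0 20" --pt "0 0 0 0.125 -0.29 0 20" --pt "0 0 0 0.125 -0.29 0 20" --pt "0 0 0 0.125 -0.29 0 20" --pt "0 0 0 0.125 -0.29 0 20" --pt "0 0 0 0.125 -0.29 0 20" --pt "0 0 0 0.125 -0.29 0 20" --pt "0 0 0 0.1 -0.22 0 20" --pt "0 0 0 0 0 0 20" --pt "0 0 0 0 0 0 20" --pt "0 0 0 0 0 0 20"

```text
clock: 27.7
ee_pos: [0.4944, 0.3538, 0.1526]
tool_rot: [2.893, 1.223, -0.001]
wrist_force: [0.9, -0.6, -1.0]
width: 0.0558
gripper_force: 15.0
```

```bash
python3 go.py .5025 .337 .0355; python3 -c "
from h import *;s=bot.read_state();print(s['width'],s['gripper_force'],s['wrist_force'])"
```

```text
t 27.7 at [0.4944 0.3538 0.1526] x dir 45.82 tilt 0.09 q [-1.04  0.73  0.62  1.72 -0.54  0.86 -0.95]
[0.5025 0.337  0.0355] tot [-0.062, 0.175, 1.171] n 4 per row [-0.0155, 0.0437, 0.2927]
0.055776775103777626 14.999786952976137 [ 0.92123122 -0.6435386  -0.97993512]
```

Request:
play_rows --pt "0 0 0 -0.062 0.175 0 20" --pt "0 0 0 0 0 0.2 20" --pt "0 0 0 0 0 0.3 20" --pt "0 0 0 0 0 0.3 20" --pt "0 0 0 0 0 0.2 20" --pt "0 0 0 0 0 0.08 20" --pt "0 0 0 0 0 0.03 20" --pt "0 0 0 0 0 0 20" --pt "0 0 0 0 0 0 20" --pt "0 0 0 0 0 0 20"

```text
clock: 28.53
ee_pos: [0.5038, 0.3386, 0.0434]
tool_rot: [-2.893, -1.223, -0.004]
wrist_force: [0.9, 0.5, -0.7]
width: 0.0557
gripper_force: 15.0
```

```bash
python3 go.py .5025 .337 .0355
```

```text
t 28.5333 at [0.5038 0.3386 0.0434] x dir 45.84 tilt 0.15 q [-0.94  0.87  0.5   1.79 -0.65  0.65 -0.83]
[0.5025 0.337  0.0355] tot [-0.02, 0.002, 0.079] n 1 per row [-0.0203, 0.0016, 0.0793]
```

Request:
play_rows --pt "0 0 0 -0.015 0 0.02 20" --pt "0 0 0 0 0 0.02 20" --pt "0 0 0 0 0 0.02 20" --pt "0 0 0 0 0 0.015 20" --pt "0 0 0 0 0 0 20" --pt "0 0 0 0 0 0 20"

```text
clock: 29.03
ee_pos: [0.5015, 0.3372, 0.0343]
tool_rot: [2.893, 1.224, -0.0]
wrist_force: [0.3, 0.1, -0.8]
width: 0.0558
gripper_force: 15.0
```

Request:
play_rows --pt "0 0 0 0 0 0.01 20" --pt "0 0 0 0 0 0.01 20" --pt "0 0 0 0 0 0 20" --pt "0 0 0 0 0 0 20"

```text
clock: 29.37
ee_pos: [0.5017, 0.3373, 0.034]
tool_rot: [-2.892, -1.224, -0.001]
wrist_force: [-3.3, -1.1, 11.1]
width: 0.0556
gripper_force: 15.0
```

Contact. Release, raise and check.

Request:
play_rows --pt "0 0 0 0 0 -0.01 20" --pt "0 0 0 0 0 0 70" --pt "0 0 0 0 0 0 100" --pt "0 0 0 0 0 0 100" --pt "0 0 0 0 0 0 100" --pt "0 0 0 0 0 0 100" --pt "0 0 0 0 0 -0.1 100" --pt "0 0 0 0 0 -0.3 100" --pt "0 0 0 0 0 -0.4 100" --pt "0 0 0 0 0 -0.4 70" --pt "0 0 0 0 0 -0.4 70" --pt "0 0 0 0 0 -0.4 70" --pt "0 0 0 0 0 -0.3 70" --pt "0 0 0 0 0 0 70" --pt "0 0 0 0 0 0 70"

```text
clock: 30.62
ee_pos: [0.5025, 0.3375, 0.266]
tool_rot: [-2.892, -1.223, -0.007]
wrist_force: [-1.5, 0.3, -1.1]
width: 0.0655
gripper_force: 0.0
```

```bash
python3 chk.py B mould,.502,.337,.006 shaker,.4985,-.3115,.005; python3 go.py .498 -.312 .265 .498 -.312 .174
```

```text
mould [0.5021 0.3367] 148 0.0008
mould [0.5005 0.3372] 66 0.0016
shaker [ 0.4972 -0.3139] 345 0.0005
shaker [ 0.497  -0.3128] 136 0.0005
t 30.7167 at [0.5007 0.3371 0.2629] x dir 45.87 tilt 0.09 q [-1.06  0.61  0.71  1.62 -0.44  1.08 -1.  ]
[ 0.498 -0.312  0.265] tot [-4.678, 4.5, -0.019] n 19 per row [-0.2462, 0.2369, -0.001]
[ 0.498 -0.312  0.174] tot [0.001, 0.001, 0.91] n 3 per row [0.0004, 0.0003, 0.3033]
```

View pics/sceneB.png

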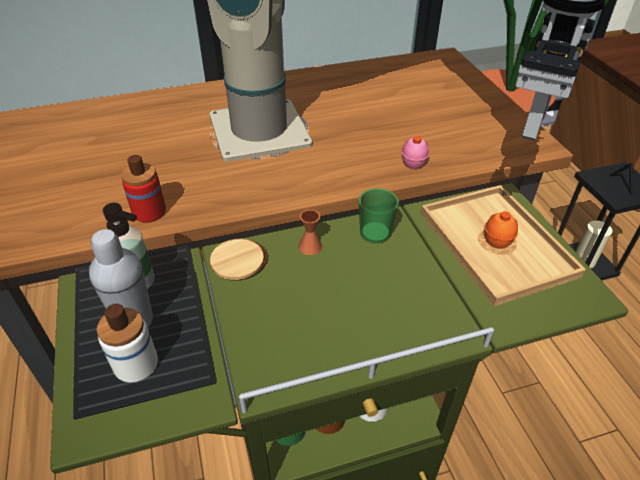

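The mould stands on the cork disc at (501,230), and the three are still on the mat. Fetching the shaker.

Request:
play_rows --pt "0 0 0 -0.1462 0.1369 0 70" --pt "0 0 0 -0.2462 0.2369 0 70" --pt "0 0 0 -0.2462 0.2369 0 70" --pt "0 0 0 -0.2462 0.2369 0 70" --pt "0 0 0 -0.2462 0.2369 0 70" --pt "0 0 0 -0.2462 0.2369 0 70" --pt "0 0 0 -0.2462 0.2369 0 70" --pt "0 0 0 -0.2462 0.2369 0 70" --pt "0 0 0 -0.2462 0.2369 0 70" --pt "0 0 0 -0.2462 0.2369 0 70" --pt "0 0 0 -0.2462 0.2369 0 70" --pt "0 0 0 -0.2462 0.2369 0 70" --pt "0 0 0 -0.2462 0.2369 0 70" --pt "0 0 0 -0.2462 0.2369 0 70" --pt "0 0 0 -0.2462 0.2369 0 70" --pt "0 0 0 -0.2462 0.2369 0 70" --pt "0 0 0 -0.2462 0.2369 0 70" --pt "0 0 0 -0.2462 0.2369 0 70" --pt "0 0 0 -0.2462 0.2369 0 70" --pt "0 0 0 -0.1 0.1 0 70"

```text
clock: 32.38
ee_pos: [0.4964, -0.3168, 0.262]
tool_rot: [2.896, 1.216, -0.006]
wrist_force: [0.1, -0.1, -0.2]
width: 0.0657
gripper_force: 0.0
```

Request:
play_rows --pt "0 0 0 0 0 0 70" --pt "0 0 0 0 0 0 70" --pt "0 0 0 0 0 0 70"

```text
clock: 32.63
ee_pos: [0.4986, -0.3101, 0.2622]
tool_rot: [-2.89, -1.224, 0.002]
wrist_force: [1.0, 0.5, 0.1]
width: 0.0659
gripper_force: 0.0
```

```bash
python3 go.py .498 -.312 .265 .498 -.312 .174
```

```text
t 32.6333 at [ 0.4986 -0.3101  0.2622] x dir 45.92 tilt 0.19 q [ 0.09  0.58  0.69  1.66 -0.41  1.05  0.13]
[ 0.498 -0.312  0.265] tot [-0.018, 0.009, -0.029] n 1 per row [-0.0184, 0.0088, -0.0285]
[ 0.498 -0.312  0.174] tot [-0.0, 0.003, 0.91] n 3 per row [-0.0001, 0.001, 0.3033]
```

Request:
play_rows --pt "0 0 0 -0.018 0.009 0.2 70" --pt "0 0 0 0 0 0.25 70" --pt "0 0 0 0 0 0.25 70" --pt "0 0 0 0 0 0.12 70" --pt "0 0 0 0 0 0.05 70" --pt "0 0 0 0 0 0 70" --pt "0 0 0 0 0 0 70"

```text
clock: 33.22
ee_pos: [0.4988, -0.3137, 0.1772]
tool_rot: [2.892, 1.225, 0.001]
wrist_force: [-0.6, -0.9, 0.7]
width: 0.0656
gripper_force: 0.0
```

Request:
play_rows --pt "0 0 0 0 0 0 0" --pt "0 0 0 0 0 0 0" --pt "0 0 0 0 0 0 0" --pt "0 0 0 0 0 0 0" --pt "0 0 0 0 0 0 0" --pt "0 0 0 0 0 0 0" --grip_force 35

```text
clock: 33.72
ee_pos: [0.4983, -0.3139, 0.1769]
tool_rot: [2.893, 1.224, 0.001]
wrist_force: [-0.6, 0.4, 2.7]
width: 0.0367
gripper_force: 35.0
```

```bash
python3 go.py .498 -.312 .35  .6118 .13 .35 .6118 .13 .169
```

```text
t 33.7167 at [ 0.4983 -0.3139  0.1769] x dir 45.86 tilt 0.03 q [ 0.14  0.67  0.62  1.76 -0.49  0.87  0.21]
[ 0.498 -0.312  0.35 ] tot [0.012, -0.015, -1.731] n 5 per row [0.0023, -0.003, -0.3462]
[0.6118 0.13   0.35  ] tot [3.964, -2.262, 0.001] n 13 per row [0.305, -0.174, 0.0001]
[0.6118 0.13   0.169 ] tot [-0.001, -0.001, 1.81] n 6 per row [-0.0001, -0.0001, 0.3017]
```

Request:
play_rows --pt "0 0 0 0 0 -0.1 0" --pt "0 0 0 0 0 -0.25 0" --pt "0 0 0 0 0 -0.35 0" --pt "0 0 0 0 0 -0.35 0" --pt "0 0 0 0 0 -0.35 0" --pt "0 0 0 0 0 -0.25 0" --pt "0 0 0 0 0 -0.1 0" --pt "0 0 0 0 0 0 0"

```text
clock: 34.38
ee_pos: [0.4988, -0.3147, 0.3537]
tool_rot: [2.89, 1.223, 0.004]
wrist_force: [0.9, -0.3, -3.3]
width: 0.037
gripper_force: 35.0
```

Request:
play_rows --pt "0 0 0 0.14 -0.08 0 0" --pt "0 0 0 0.24 -0.137 0 0" --pt "0 0 0 0.28 -0.16 0 0" --pt "0 0 0 0.28 -0.16 0 0" --pt "0 0 0 0.28 -0.16 0 0" --pt "0 0 0 0.28 -0.16 0 0" --pt "0 0 0 0.28 -0.16 0 0" --pt "0 0 0 0.28 -0.16 0 0" --pt "0 0 0 0.28 -0.16 0 0" --pt "0 0 0 0.28 -0.16 0 0" --pt "0 0 0 0.28 -0.16 0 0" --pt "0 0 0 0.28 -0.16 0 0" --pt "0 0 0 0.28 -0.16 0 0" --pt "0 0 0 0.28 -0.16 0 0" --pt "0 0 0 0.15 -0.085 0 0" --pt "0 0 0 0.07 -0.04 0 0" --pt "0 0 0 0 0 0 0" --pt "0 0 0 0 0 0 0" --pt "0 0 0 0 0 0 0"

```text
clock: 35.97
ee_pos: [0.6112, 0.1251, 0.351]
tool_rot: [2.894, 1.219, -0.003]
wrist_force: [0.5, -0.2, -3.3]
width: 0.0373
gripper_force: 35.0
```

```bash
python3 go.py .612 .129 .172
```

```text
t 35.9667 at [0.6112 0.1251 0.351 ] x dir 45.66 tilt 0.12 q [-0.65  0.57  0.71  1.42 -0.37  1.29 -0.69]
[0.612 0.129 0.172] tot [0.038, -0.022, 1.79] n 5 per row [0.0075, -0.0044, 0.358]
```

Request:
play_rows --pt "0 0 0 0 0 0.15 0" --pt "0 0 0 0 0 0.3 0" --pt "0 0 0 0 0 0.35 0" --pt "0 0 0 0 0 0.35 0" --pt "0 0 0 0 0 0.3 0" --pt "0 0 0 0 0 0.15 0" --pt "0 0 0 0 0 0.07 0" --pt "0 0 0 0 0 0.03 0" --pt "0 0 0 0 0 0 0" --pt "0 0 0 0 0 0 0" --pt "0 0 0 0 0 0 0"

```text
clock: 36.88
ee_pos: [0.6128, 0.1276, 0.1831]
tool_rot: [2.893, 1.223, 0.004]
wrist_force: [0.4, -0.2, -2.1]
width: 0.0373
gripper_force: 35.0
```

```bash
python3 go.py .612 .129 .172
```

```text
t 36.8833 at [0.6128 0.1276 0.1831] x dir 45.84 tilt 0.17 q [-0.61  0.71  0.62  1.65 -0.49  0.94 -0.58]
[0.612 0.129 0.172] tot [0.005, -0.016, 0.111] n 1 per row [0.0047, -0.0158, 0.111]
```

Request:
play_rows --pt "0 0 0 0 -0.01 0.03 0" --pt "0 0 0 0 0 0.025 0" --pt "0 0 0 0 0 0.02 0" --pt "0 0 0 0 0 0.015 0" --pt "0 0 0 0 0 0.015 0" --pt "0 0 0 0 0 0 0" --pt "0 0 0 0 0 0 0"

```text
clock: 37.47
ee_pos: [0.6112, 0.1289, 0.1719]
tool_rot: [-2.893, -1.224, -0.001]
wrist_force: [-2.6, 0.1, 5.3]
width: 0.0368
gripper_force: 35.0
```

Contact. Release, raise to .27, then go to the dispenser (TCP (.4117,-.3034), z .1615).

Request:
play_rows --pt "0 0 0 0 0 0 50" --pt "0 0 0 0 0 0 70" --pt "0 0 0 0 0 0 70" --pt "0 0 0 0 0 0 70" --pt "0 0 0 0 0 -0.1 70" --pt "0 0 0 0 0 -0.3 70" --pt "0 0 0 0 0 -0.35 70" --pt "0 0 0 0 0 -0.15 60" --pt "0 0 0 0 0 0 60" --pt "0 0 0 0 0 0 60"

```text
clock: 38.3
ee_pos: [0.6115, 0.1286, 0.2622]
tool_rot: [2.893, 1.224, 0.004]
wrist_force: [-0.1, 0.7, -0.2]
width: 0.0565
gripper_force: 0.0
```

```bash
python3 go.py .4115 -.3034 .26
```

```text
t 38.3 at [0.6115 0.1286 0.2622] x dir 45.86 tilt 0.13 q [-0.64  0.63  0.67  1.56 -0.43  1.1  -0.64]
[ 0.4115 -0.3034  0.26  ] tot [-4.493, 1.573, 0.015] n 14 per row [-0.3209, 0.1124, 0.001]
```

Request:
play_rows --pt "0 0 0 -0.17 0.06 0 60" --pt "0 0 0 -0.3209 0.1124 0 60" --pt "0 0 0 -0.3209 0.1124 0 60" --pt "0 0 0 -0.3209 0.1124 0 60" --pt "0 0 0 -0.3209 0.1124 0 60" --pt "0 0 0 -0.3209 0.1124 0 60" --pt "0 0 0 -0.3209 0.1124 0 60" --pt "0 0 0 -0.3209 0.1124 0 60" --pt "0 0 0 -0.3209 0.1124 0 60" --pt "0 0 0 -0.3209 0.1124 0 60" --pt "0 0 0 -0.3209 0.1124 0 60" --pt "0 0 0 -0.3209 0.1124 0 60" --pt "0 0 0 -0.3209 0.1124 0 60" --pt "0 0 0 -0.3209 0.1124 0 60" --pt "0 0 0 -0.15 0.052 0 60" --pt "0 0 0 0 0 0 60" --pt "0 0 0 0 0 0 60" --pt "0 0 0 0 0 0 60" --pt "0 0 0 0 0 0 60"

```text
clock: 39.88
ee_pos: [0.4117, -0.3015, 0.2603]
tool_rot: [-2.89, -1.227, 0.0]
wrist_force: [-0.9, -0.6, -0.5]
width: 0.0563
gripper_force: 0.0
```

```bash
python3 go.py .4115 -.3034 .1615
```

```text
t 39.8833 at [ 0.4117 -0.3015  0.2603] x dir 46.01 tilt 0.1 q [ 0.1   0.46  0.7   1.87 -0.36  0.94  0.2 ]
[ 0.4115 -0.3034  0.1615] tot [-0.015, 0.013, 0.988] n 3 per row [-0.0051, 0.0043, 0.3293]
```

Request:
play_rows --pt "0 0 0 0 0 0.2 60" --pt "0 0 0 0 0 0.3 60" --pt "0 0 0 0 0 0.25 60" --pt "0 0 0 0 0 0.15 60" --pt "0 0 0 0 0 0.07 60" --pt "0 0 0 0 0 0 60" --pt "0 0 0 0 0 0 60" --pt "0 0 0 0 0 0 60"

```text
clock: 40.55
ee_pos: [0.4119, -0.3036, 0.1649]
tool_rot: [2.892, 1.224, 0.002]
wrist_force: [0.1, 0.5, 0.7]
width: 0.0564
gripper_force: 0.0
```

Request:
play_rows --pt "0 0 0 0 0 0 0" --pt "0 0 0 0 0 0 0" --pt "0 0 0 0 0 0 0" --pt "0 0 0 0 0 0 0" --pt "0 0 0 0 0 0 0" --pt "0 0 0 0 0 0 0" --pt "0 0 0 0 0 0 0" --grip_force 30

```text
clock: 41.13
ee_pos: [0.4113, -0.3036, 0.1642]
tool_rot: [2.893, 1.224, 0.001]
wrist_force: [0.5, -0.9, 1.9]
width: 0.0274
gripper_force: 30.0
```

```bash
python3 go.py .4115 -.3034 .295 .547 .0545 .295
```

```text
t 41.1333 at [ 0.4113 -0.3036  0.1642] x dir 45.86 tilt 0.04 q [ 0.19  0.59  0.6   1.98 -0.49  0.72  0.31]
[ 0.4115 -0.3034  0.295 ] tot [0.003, 0.001, -1.308] n 4 per row [0.0007, 0.0003, -0.327]
[0.547  0.0545 0.295 ] tot [3.512, -1.52, -0.001] n 11 per row [0.3193, -0.1382, -0.0001]
```

Request:
play_rows --pt "0 0 0 0 0 -0.1 0" --pt "0 0 0 0 0 -0.25 0" --pt "0 0 0 0 0 -0.3 0" --pt "0 0 0 0 0 -0.3 0" --pt "0 0 0 0 0 -0.25 0" --pt "0 0 0 0 0 -0.1 0" --pt "0 0 0 0.16 -0.069 0 0" --pt "0 0 0 0.28 -0.12 0 0" --pt "0 0 0 0.3 -0.13 0 0" --pt "0 0 0 0.3 -0.13 0 0" --pt "0 0 0 0.3 -0.13 0 0" --pt "0 0 0 0.3 -0.13 0 0" --pt "0 0 0 0.3 -0.13 0 0" --pt "0 0 0 0.3 -0.13 0 0" --pt "0 0 0 0.3 -0.13 0 0" --pt "0 0 0 0.3 -0.13 0 0" --pt "0 0 0 0.3 -0.13 0 0" --pt "0 0 0 0.25 -0.11 0 0" --pt "0 0 0 0.12 -0.052 0 0" --pt "0 0 0 0 0 0 0"

```text
clock: 42.8
ee_pos: [0.5465, 0.0582, 0.2927]
tool_rot: [-2.889, -1.232, 0.002]
wrist_force: [-0.7, 0.0, -2.9]
width: 0.0274
gripper_force: 30.0
```

Request:
play_rows --pt "0 0 0 0 0 0 0" --pt "0 0 0 0 0 0 0" --pt "0 0 0 0 0 0.2 0" --pt "0 0 0 0 0 0.3 0" --pt "0 0 0 0 0 0.25 0" --pt "0 0 0 0 0 0.2 0" --pt "0 0 0 0 0 0.1 0" --pt "0 0 0 0 0 0.05 0" --pt "0 0 0 0 0 0 0" --pt "0 0 0 0 0 0 0" --pt "0 0 0 0 0 0 0"

```text
clock: 43.72
ee_pos: [0.5473, 0.054, 0.1852]
tool_rot: [2.893, 1.223, 0.004]
wrist_force: [0.3, 0.1, -2.6]
width: 0.0274
gripper_force: 30.0
```

```bash
python3 go.py .5473 .0545 .159
```

```text
t 43.7167 at [0.5473 0.054  0.1852] x dir 45.83 tilt 0.14 q [-0.54  0.61  0.61  1.86 -0.46  0.82 -0.47]
[0.5473 0.0545 0.159 ] tot [0.003, -0.004, 0.262] n 1 per row [0.0028, -0.0039, 0.2624]
```

Request:
play_rows --pt "0 0 0 0 0 0.08 0" --pt "0 0 0 0 0 0.06 0" --pt "0 0 0 0 0 0.04 0" --pt "0 0 0 0 0 0.03 0" --pt "0 0 0 0 0 0.02 0" --pt "0 0 0 0 0 0.02 0" --pt "0 0 0 0 0 0.015 0" --pt "0 0 0 0 0 0 0" --pt "0 0 0 0 0 0 0"

```text
clock: 44.47
ee_pos: [0.547, 0.0543, 0.1591]
tool_rot: [-2.893, -1.223, -0.003]
wrist_force: [-3.3, 0.2, 11.1]
width: 0.0272
gripper_force: 30.0
```

Contact. Release, raise, then go to the jar (TCP (.584,-.3153), z .126).

Request:
play_rows --pt "0 0 0 0 0 -0.01 0" --pt "0 0 0 0 0 0 30" --pt "0 0 0 0 0 0 60" --pt "0 0 0 0 0 0 60" --pt "0 0 0 0 0 0 60" --pt "0 0 0 0 0 -0.1 60" --pt "0 0 0 0 0 -0.3 60" --pt "0 0 0 0 0 -0.3 60" --pt "0 0 0 0 0 -0.1 60" --pt "0 0 0 0 0 0 60" --pt "0 0 0 0 0 0 60"

```text
clock: 45.38
ee_pos: [0.5463, 0.0548, 0.2386]
tool_rot: [-2.893, -1.224, -0.001]
wrist_force: [-0.2, 0.8, -0.7]
width: 0.0564
gripper_force: 0.0
```

```bash
python3 go.py .584 -.3155 .235
```

```text
t 45.3833 at [0.5463 0.0548 0.2386] x dir 45.88 tilt 0.05 q [-0.58  0.54  0.66  1.8  -0.4   0.94 -0.52]
[ 0.584  -0.3155  0.235 ] tot [-2.396, 2.849, 0.034] n 11 per row [-0.2178, 0.259, 0.0031]
```

Request:
play_rows --pt "0 0 0 -0.1 0.12 0 60" --pt "0 0 0 -0.2178 0.259 0 60" --pt "0 0 0 -0.2178 0.259 0 60" --pt "0 0 0 -0.2178 0.259 0 60" --pt "0 0 0 -0.2178 0.259 0 60" --pt "0 0 0 -0.2178 0.259 0 60" --pt "0 0 0 -0.2178 0.259 0 60" --pt "0 0 0 -0.2178 0.259 0 60" --pt "0 0 0 -0.2178 0.259 0 60" --pt "0 0 0 -0.2178 0.259 0 60" --pt "0 0 0 -0.2178 0.259 0 60" --pt "0 0 0 -0.118 0.139 0 60" --pt "0 0 0 0 0 0.1 60" --pt "0 0 0 0 0 0.2 60" --pt "0 0 0 0 0 0.2 60" --pt "0 0 0 0 0 0.1 60" --pt "0 0 0 0 0 0 60" --pt "0 0 0 0 0 0 60" --pt "0 0 0 0 0 0 60"

```text
clock: 46.97
ee_pos: [0.5844, -0.3157, 0.179]
tool_rot: [2.893, 1.224, 0.001]
wrist_force: [-0.1, 0.8, 0.5]
width: 0.0566
gripper_force: 0.0
```

```bash
python3 go.py .584 -.3155 .127
```

```text
t 46.9667 at [ 0.5844 -0.3157  0.179 ] x dir 45.89 tilt 0.04 q [ 0.14  0.76  0.57  1.53 -0.46  0.99  0.07]
[ 0.584  -0.3155  0.127 ] tot [-0.001, -0.004, 0.52] n 2 per row [-0.0005, -0.0022, 0.2599]
```

Request:
play_rows --pt "0 0 0 0 0 0.2 60" --pt "0 0 0 0 0 0.2 60" --pt "0 0 0 0 0 0.1 60" --pt "0 0 0 0 0 0 60" --pt "0 0 0 0 0 0 60" --pt "0 0 0 0 0 0 60"

```text
clock: 47.47
ee_pos: [0.5847, -0.3165, 0.1298]
tool_rot: [2.892, 1.223, 0.002]
wrist_force: [-0.2, 0.6, 0.9]
width: 0.0565
gripper_force: 0.0
```

Request:
play_rows --pt "0 0 0 0 0 0 0" --pt "0 0 0 0 0 0 0" --pt "0 0 0 0 0 0 0" --pt "0 0 0 0 0 0 0" --pt "0 0 0 0 0 0 0" --pt "0 0 0 0 0 0 0" --pt "0 0 0 0 0 0 0" --grip_force 35

```text
clock: 48.05
ee_pos: [0.5839, -0.3158, 0.1287]
tool_rot: [-2.893, -1.224, -0.0]
wrist_force: [-0.5, 1.0, 1.7]
width: 0.0253
gripper_force: 35.0
```

```bash
python3 go.py .584 -.3155 .23 .626 -.0128 .23
```

```text
t 48.05 at [ 0.5839 -0.3158  0.1287] x dir 45.86 tilt 0.01 q [ 0.16  0.82  0.54  1.57 -0.5   0.89  0.1 ]
[ 0.584  -0.3155  0.23  ] tot [0.003, -0.002, -1.013] n 3 per row [0.001, -0.0006, -0.3378]
[ 0.626  -0.0128  0.23  ] tot [2.465, -1.807, 0.0] n 9 per row [0.2739, -0.2007, 0.0]
```

Request:
play_rows --pt "0 0 0 0 0 -0.1 0" --pt "0 0 0 0 0 -0.25 0" --pt "0 0 0 0 0 -0.3 0" --pt "0 0 0 0 0 -0.25 0" --pt "0 0 0 0 0 -0.1 0" --pt "0 0 0 0.137 -0.1 0 0" --pt "0 0 0 0.24 -0.176 0 0" --pt "0 0 0 0.274 -0.2007 0 0" --pt "0 0 0 0.274 -0.2007 0 0" --pt "0 0 0 0.274 -0.2007 0 0" --pt "0 0 0 0.274 -0.2007 0 0" --pt "0 0 0 0.274 -0.2007 0 0" --pt "0 0 0 0.274 -0.2007 0 0" --pt "0 0 0 0.22 -0.161 0 0" --pt "0 0 0 0.15 -0.11 0 0" --pt "0 0 0 0.074 -0.055 0 0" --pt "0 0 0 0 0 0 0" --pt "0 0 0 0 0 0 0" --pt "0 0 0 0 0 0 0"

```text
clock: 49.63
ee_pos: [0.6255, -0.0159, 0.2284]
tool_rot: [2.894, 1.219, -0.002]
wrist_force: [0.6, -0.2, -4.2]
width: 0.0256
gripper_force: 35.0
```

```bash
python3 go.py .626 -.0128 .1237
```

```text
t 49.6333 at [ 0.6255 -0.0159  0.2284] x dir 45.69 tilt 0.11 q [-0.39  0.66  0.63  1.6  -0.44  1.03 -0.4 ]
[ 0.626  -0.0128  0.1237] tot [0.028, -0.019, 1.047] n 3 per row [0.0093, -0.0065, 0.3491]
```

Request:
play_rows --pt "0 0 0 0 0 0.15 0" --pt "0 0 0 0 0 0.25 0" --pt "0 0 0 0 0 0.25 0" --pt "0 0 0 0 0 0.15 0" --pt "0 0 0 0 0 0.08 0" --pt "0 0 0 0 0 0.04 0" --pt "0 0 0 0 0 0 0" --pt "0 0 0 0 0 0 0" --pt "0 0 0 0 0 0 0"

```text
clock: 50.38
ee_pos: [0.6269, -0.0138, 0.1377]
tool_rot: [2.893, 1.223, 0.003]
wrist_force: [-0.5, -0.3, -3.2]
width: 0.0255
gripper_force: 35.0
```

```bash
python3 go.py .626 -.0128 .1237
```

```text
t 50.3833 at [ 0.6269 -0.0138  0.1377] x dir 45.83 tilt 0.13 q [-0.35  0.76  0.57  1.68 -0.52  0.85 -0.33]
[ 0.626  -0.0128  0.1237] tot [0.0, -0.014, 0.14] n 1 per row [0.0003, -0.0136, 0.1404]
```

Request:
play_rows --pt "0 0 0 0 -0.01 0.04 0" --pt "0 0 0 0 0 0.03 0" --pt "0 0 0 0 0 0.02 0" --pt "0 0 0 0 0 0.02 0" --pt "0 0 0 0 0 0.015 0" --pt "0 0 0 0 0 0.01 0" --pt "0 0 0 0 0 0 0" --pt "0 0 0 0 0 0 0"

```text
clock: 51.05
ee_pos: [0.6253, -0.0124, 0.1236]
tool_rot: [-2.893, -1.224, -0.001]
wrist_force: [-2.3, 0.7, 4.3]
width: 0.0253
gripper_force: 35.0
```

Request:
play_rows --pt "0 0 0 0 0 0 30" --pt "0 0 0 0 0 0 60" --pt "0 0 0 0 0 0 60" --pt "0 0 0 0 0 0 60" --pt "0 0 0 0 0 -0.1 60" --pt "0 0 0 0 0 -0.3 60" --pt "0 0 0 0 0 -0.35 60" --pt "0 0 0 0 0 -0.35 60" --pt "0 0 0 -0.2 0.2 -0.2 60" --pt "0 0 0 -0.25 0.25 0 60" --pt "0 0 0 -0.25 0.25 0 60" --pt "0 0 0 -0.25 0.25 0 60" --pt "0 0 0 -0.25 0.25 0 60" --pt "0 0 0 -0.1 0.1 0 60" --pt "0 0 0 0 0 0 60" --pt "0 0 0 0 0 0 60"

```text
clock: 52.38
ee_pos: [0.628, -0.1963, 0.2532]
tool_rot: [-2.893, -1.222, -0.001]
wrist_force: [-0.0, 1.1, 0.8]
width: 0.0564
gripper_force: 0.0
```

```bash
python3 chk.py C mould,.502,.337,.006 shaker,.611,.129,0 disp,.546,.0535,0 jar,.625,-.0135,0
```

```text
mould [0.502  0.3366] 155 0.0008
mould [0.501  0.3378] 75 0.0016
shaker [0.6101 0.1296] 302 0.0005
shaker [0.6095 0.1301] 133 0.0009
disp [0.5456 0.0536] 134 0.0007
disp [0.5451 0.0541] 80 0.0012
jar [ 0.6246 -0.012 ] 195 0.0004
jar [ 0.6238 -0.0115] 95 0.0006
```

View pics/sceneC.png

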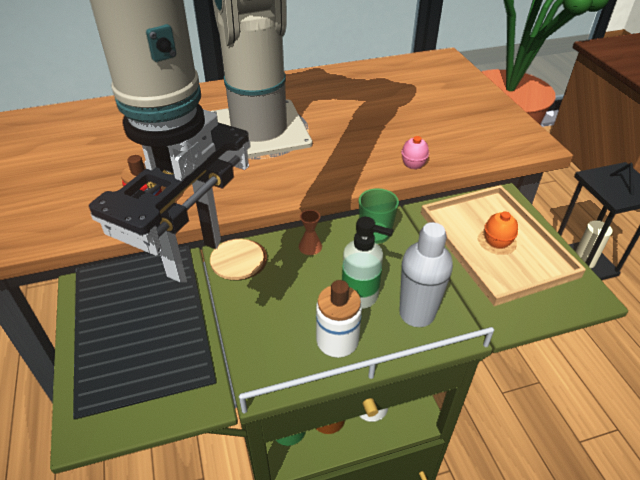

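The mould is on the cork at (501,230). The shaker, dispenser and jar are back within 2 mm of their start, and the coasters, jigger and tumbler have not moved. The arm is clear.

```bash
python3 -c "
from workcell import finish_job; print(finish_job())"
```

```text
the job is handed in; nothing more can be done
None
```

The job is handed in: the orange mould stands upright on the cork disc, the shaker, dispenser and sugar jar are back within about 2 mm of where they started, and the last picture shows the coasters, jigger and tumbler where they were.

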